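Bed down the deed tubes and punch their card

TASK

Lay every deed tube that stands on the archive table on its side in the wooden rack, one to a cradle (any cradle, either way round), resting level on both of the cradle's supports and roughly centred on it. When all of them lie there, punch the two filing holes in their consignment card: with the head of the mallet strike the punch's left plunger briskly from above, all the way down, then the right one (left and right as the robot sees them), and let both spring back up. Last, put the mallet back with its head resting on the cork pad, and leave the other things on the table where they are.

Things in the scene. Friction and masses are not known exactly. Their poses are not given: they have to be found in the camera images.
- tube1: deed tube: stiff cardboard cylinder 46 mm in diameter, 160 mm long, 0.14 kg, with a black cap flush with its top and a square black foot 58 x 58 mm, 12 mm thick, that forms the lowest part of the 160 mm. Stands upright at the start. Origin at the centre of the foot's underside; z runs along the tube from foot to top. Two or three such tubes are present; an absent one has no pose.
- tube2: deed tube: stiff cardboard cylinder 46 mm in diameter, 160 mm long, 0.14 kg, with a black cap flush with its top and a square black foot 58 x 58 mm, 12 mm thick, that forms the lowest part of the 160 mm. Stands upright at the start. Origin at the centre of the foot's underside; z runs along the tube from foot to top. Two or three such tubes are present; an absent one has no pose.
- tube3: deed tube: stiff cardboard cylinder 46 mm in diameter, 160 mm long, 0.14 kg, with a black cap flush with its top and a square black foot 58 x 58 mm, 12 mm thick, that forms the lowest part of the 160 mm. Stands upright at the start. Origin at the centre of the foot's underside; z runs along the tube from foot to top. Two or three such tubes are present; an absent one has no pose.
- tube1_mid (a point): middle of tube1: on its axis, 80 mm from either end
- tube2_mid (a point): middle of tube2: on its axis, 80 mm from either end
- tube3_mid (a point): middle of tube3: on its axis, 80 mm from either end
- rack: fixed wooden rack: base board 300 x 110 mm, 12 mm thick, with three parallel cradles side by side along its x axis at x = -95, 0 and +95 mm. Each cradle is a pair of V supports (14 mm thick, centred at y = -26 and +26 mm, 45 mm wide at most, so narrower than a tube) that hold a tube with its axis along the rack's y axis, 62 mm above the table. Origin at the centre of the underside; z up.
- cradle1 (a point): where the middle of a tube lies when it rests in this cradle: 62 mm above the table (the supports' upper tips are about 48 mm above the table; the board's top 12 mm). Axes as the rack's: the tube lies along y.
- cradle2 (a point): where the middle of a tube lies when it rests in this cradle: 62 mm above the table (the supports' upper tips are about 48 mm above the table; the board's top 12 mm). Axes as the rack's: the tube lies along y.
- cradle3 (a point): where the middle of a tube lies when it rests in this cradle: 62 mm above the table (the supports' upper tips are about 48 mm above the table; the board's top 12 mm). Axes as the rack's: the tube lies along y.
- punch: fixed grey two-hole card punch: base 110 x 150 mm, upright back on its +x side, bridge with its top 82 mm above the table. Two plungers stand in it 80 mm apart, at y = +40 mm (left) and y = -40 mm (right). Origin on the table midway between the plungers.
- plunger_left_top (a point): centre of the top of the left plunger's steel head (nearer to the tubes), 42 mm in diameter, 12 mm thick; 112 mm above the table when up
- plunger_right_top (a point): centre of the top of the right plunger's steel head (farther from the tubes), 42 mm in diameter, 12 mm thick; 112 mm above the table when up
- plunger_left (a joint): travel of the left plunger: 0 up, 0.014 m fully down; a spring returns it (about 1.5 N at the top, 4 N fully down)
- plunger_right (a joint): travel of the right plunger: 0 up, 0.014 m fully down; a spring returns it (about 1.5 N at the top, 4 N fully down)
- mallet: mallet, 0.3 kg: black rubber cylindrical head 58 mm in diameter, 72 mm high, standing on one flat face on the cork pad; a wooden handle, 20 mm wide and 28 mm high in section, sticks out level along the mallet's -x axis to x = -160 mm, its axis 36 mm above the head's lower face. Origin at the centre of the lower face; z is the head's axis.
- mallet_head (a point): centre of the mallet's head, 36 mm above its lower face
- mallet_grip (a point): on the handle's axis, 75 mm from the head's centre: a good place to grip across the handle
- pad: fixed cork pad 110 x 110 mm, 4 mm thick, the mallet's place. Origin at the centre of its underside.
- stapler: bystander, leave alone: stapler, 130 x 34 mm, 44 high. Origin at the centre of its underside.
- inkpad: bystander, leave alone: closed flat tin, 110 x 70 mm, 20 high. Origin at the centre of its underside.
- tape: bystander, leave alone: tape dispenser, 150 x 50 mm, 75 high. Origin at the centre of its underside.
- pencup: bystander, leave alone: dark metal pen cup, 72 mm across, 90 high. Origin at the centre of its underside.
- ruler: bystander, leave alone: steel ruler, 200 x 30 mm, 4 thick. Origin at the centre of its underside.
Things that resemble listed ones, but are neither listed nor needed, are in the scene too. Leave any purple look-alike of the mallet alone.

How it is judged:
On the way, in this order (a step that is already met when the one before it is completed fails the run):
1. every tube lies on its side in a cradle, at rest (z of tube1_mid in the frame of rack between 0.056 and 0.068 m and y of tube1_mid in the frame of rack between -0.025 and 0.025 m and x of tube1_mid in the frame of rack between -0.11 and 0.11 m and angle between the z axis of each of tube1, tube2, tube3 and the y axis of rack, either way round below 0.1 rad and linear speed of each of tube1, tube2, tube3 below 0.03 m/s and z of tube2_mid in the frame of rack between 0.056 and 0.068 m and y of tube2_mid in the frame of rack between -0.025 and 0.025 m and x of tube2_mid in the frame of rack between -0.11 and 0.11 m and z of tube3_mid in the frame of rack between 0.056 and 0.068 m and y of tube3_mid in the frame of rack between -0.025 and 0.025 m and x of tube3_mid in the frame of rack between -0.11 and 0.11 m), for 0.3 s.
2. the mallet's head hits the left plunger briskly (it moves down faster than 40 mm/s) (velocity of joint plunger_left above 0.04 m/s and contact force between mallet and punch above 0.3 N and horizontal distance between mallet_head and plunger_left_top below 0.045 m and contact force between the fingers and punch below 0.5 N).
3. the mallet's head has driven the left plunger all the way down (at least 12 of 14 mm) (value of joint plunger_left above 0.012 m and contact force between mallet and punch above 0.3 N and horizontal distance between mallet_head and plunger_left_top below 0.045 m and contact force between the fingers and punch below 0.5 N).
4. the mallet's head hits the right plunger briskly (it moves down faster than 40 mm/s) (velocity of joint plunger_right above 0.04 m/s and contact force between mallet and punch above 0.3 N and horizontal distance between mallet_head and plunger_right_top below 0.045 m and contact force between the fingers and punch below 0.5 N).
5. the mallet's head has driven the right plunger all the way down (at least 12 of 14 mm) (value of joint plunger_right above 0.012 m and contact force between mallet and punch above 0.3 N and horizontal distance between mallet_head and plunger_right_top below 0.045 m and contact force between the fingers and punch below 0.5 N).
At the end, for the whole second after the job is handed in: Every tube present rests in a cradle: middle within 25 mm of the cradle's along it, axis within 0.1 rad, height 62 +- 6 mm; plungers up again (within 3 mm); mallet head at rest on the pad, its centre within 35 mm of the pad's and below 50 mm (all of step 1 and value of joint each of plunger_left, plunger_right below 0.003 m and horizontal distance between mallet_head and pad below 0.035 m and height (world z) of mallet_head below 0.05 m and linear speed of mallet below 0.03 m/s); the robot touches nothing.
It fails at once if a bystander is shifted by more than 50 mm (distance of any of stapler, inkpad, tape, pencup, ruler from where it was at the start of the episode above 0.05 m).
Of tube1, tube2, tube3 only 2 to 3 are there at a start; the rules pass over those that are not, and their reading is None.
At some moment in a run one of mallet, tube1, tube2, tube3 may be knocked a few centimetres aside while the robot is not near it.
Once in a run the grip may slacken for a moment while it holds something.
It also fails if it takes over 210 s, if anything falls off the work surface, if the arm or the gripper's body presses on something with over 40 N, if the wrist force passes 120 N, or if a joint passes its speed limit or range.

ROBOT

A 6-joint arm with a two-finger parallel gripper is mounted at the origin on the work surface. World frame = base frame: x ahead of the robot, y to its left, z up, the work surface at z = 0. Lengths are in m, angles in rad, forces in N, time in s.
With the tool pointing down it reaches from about 0.35 to 0.775 m from the base axis. Payload 7.3 kg.
Tool frame: the origin (TCP) lies on the front face of the gripper's body, between the roots of the fingers; the fingertips stand ahead of it and the grasp point (between the pads) lies 47 mm ahead of it (finger_overhang is the z of the fingertips in the tool frame, in m); z points along the fingers, y is the line along which they close (so a half turn about z gives the same grasp; the last joint's range is limited). The gripper opens to 92 mm and grips with 3 to 60 N. Pads are 19 mm wide; open, the fingers measure 130 mm over their backs; the gripper's body (75 mm by 190 mm) begins 47 mm behind the grasp point.
Start: joints at [1.135, 0.342, 1.524, -0, 1.275, -0.146], TCP at [0.15, 0.503, 0.292] pointing down, gripper open.
Joint ranges: [-2.53, 2.53], [-0.77, 2.02], [0.04, 2.7], [-1, 4.14], [0.28, 2.66], [-3.11, 3.11]. Speed limits (rad/s): [2.57, 2.57, 3.14, 3.14, 3.14, 3.14].

INTERFACE

Orientations are given as [roll, pitch, yaw] about the fixed x, y, z axes, in that order (R = Rz(yaw) Ry(pitch) Rx(roll)).
In Python, from cell import * gives the robot as it stands. The module is installed in compiled form; this text tells all that it offers.
- The arm moves only by the tool arm_command, never from a script. Its argument "series" is a list of rows, each an object of numbers: "x", "y", "z": the shift along the tool's x, y, z in mm; "rx", "ry", "rz": the turn, a rotation vector about the tool's x, y, z in degrees. A call has 1 to 20 rows; each row is the pose to reach, as a shift and turn from the pose commanded when the call began, along the tool's axes at that moment; what a row does not reach only later rows make up. A row lasts 1/10 s, in which the tool goes at most 50 mm and 8.59 degrees, less where a joint would pass 70% of its speed; a pose out of reach is approached as far as the arm can. A call with a gripper value outside its range is refused whole. "hand" is the finger opening in mm, from 0 to 91.8, set as the call begins (left out, the last holds). The fingers move at their own pace and stop on an object; "squeeze" is the grip in N (left out, the last holds). Time passes only in rows, so rows that repeat a pose let the fingers close. It gives the time, the measured TCP pose, the force, the opening and the grip force at its end, in the units of the state.
- observe(): the state, without advancing time (a new reading comes with each control period).
- read_camera(name): name is "scene" or "top"; returns a dict with "pixels" (420x560x3 uint8, blue, green, red), "K" (3x3 intrinsics, pixels), "rvec" (rotation vector, rad) and "tvec" (3), from world to camera coordinates, as OpenCV has them. Camera axes: x right, y down, z forward; pixel columns grow to the right and rows downward; lengths in m; the calibration is good to about 2 mm. A picture is of the moment at which its call begins. There is no depth.
- hand_in(): hands the job in; it is judged then, once.
Trained networks look in a picture, given as the dict that the camera call returned (one of the last four; its "shot" number tells which), for a name from the list of things; names that differ only in an ending like _2 or _b are one class to them, and where a whole thing is asked for, a point or a joint stands for the part that bears it (a point fixed in the world has none). Each returns a list of dicts, best first, with "confidence" (0 to 1); they miss things now and then, are a little off and sometimes report something else, mostly with a low value. They report only what shows in the picture. A call takes as long as a camera call. They do not tell look-alikes from the thing itself.
- boxes_of(picture, query): "point" ([x, y, z] in m, in world coordinates, good to about 4 mm: the middle of the surface that is visible of it).
- trace(picture, query): "pixels" (420x560 bool, what is visible of it).
- mark_of(picture, query): "point" ([x, y, z] in m, in world coordinates, good to about 4 mm: a listed point, or the origin of a listed thing).
The state is a dict: "time": time; "qpos": joint angles; "qvel": joint speeds; "joint_efforts": joint torques, N m; "tool_pos": TCP position; "tool_rot": TCP orientation; "contact_force": force on the tool from outside, world axes, zero at the start; "torque": the same for the moment, N m; "opening": finger opening in m; "grip_force": force on a finger pad.
Only numpy, scipy, OpenCV 4.12 (cv2) and the standard library are available. Lean on these libraries where they do the work, as an engineer would, in place of code of your own. Each camera call takes 0.05 s, during which the arm holds its last target. There are 200 camera calls.

## Working session

There is one attempt and no reset: what is moved stays moved. The work goes in short steps, Python scripts to look and compute and a tool call to move; the robot and the scene stay as the last step left them, time stands still between calls to the robot, and variables do not carry over. Pictures are saved under pics/ and viewed, at most 14 in all, crops included, and the job is handed in when it is done.

Besides the shell and the picture viewer there is one more tool, called after "Emit:" as a command line: name --argument value ..., lists and objects as JSON in quotes. arm_command: Moves the arm, as the interface text tells. Its arguments: {"type":"object","properties":{"series":{"type":"array"},"hand":{"type":"number"},"squeeze":{"type":"number"}},"required":["series"]}

```bash
mkdir -p pics; cat > h.py <<'E'
from cell import *
import numpy as np, cv2
from scipy.spatial.transform import Rotation as Ro
def proj(p,P):
    return cv2.projectPoints(np.array(P,float).reshape(-1,3),np.array(p['rvec']),np.array(p['tvec']),np.array(p['K']),None)[0].reshape(-1,2)
def ray(p,uv):
    R=cv2.Rodrigues(np.array(p['rvec'],float))[0]; c=-R.T@np.array(p['tvec']).ravel()
    d=R.T@np.linalg.inv(np.array(p['K']))@np.array([uv[0],uv[1],1.0]); return c,d/np.linalg.norm(d)
def onz(p,uv,z):
    c,d=ray(p,uv); return c+d*(z-c[2])/d[2]
def tri(p,u,q,v):
    A=[];b=[]
    for c,d in (ray(p,u),ray(q,v)):
        M=np.eye(3)-np.outer(d,d);A.append(M);b.append(M@c)
    return np.linalg.lstsq(np.vstack(A),np.hstack(b),rcond=None)[0]
def rot(s=None):
    s=s or observe(); return Ro.from_euler('xyz',s['tool_rot'])
def delta(P,R):  # mm shift & rotvec deg in tool axes to reach TCP P, rotation R
    s=observe(); r=rot(s)
    return np.round(r.inv().apply(np.array(P)-s['tool_pos'])*1000,1), np.round((r.inv()*R).as_rotvec(degrees=True),1)
E
python3 - <<'E'
from h import *
s=observe(); print({k:np.round(v,3) for k,v in s.items()})
a=read_camera('scene');b=read_camera('top')
cv2.imwrite('pics/a.png',a['pixels']);cv2.imwrite('pics/b.png',b['pixels'])
for n in ['tube1','tube1_mid','rack','cradle1','cradle2','cradle3','punch','plunger_left_top','plunger_right_top','mallet','mallet_head','mallet_grip','pad']:
    for c,p in(('s',a),('t',b)):
        print(n,c,[(np.round(m['point'],3).tolist(),round(m['confidence'],2),proj(p,m['point']).round()[0].tolist()) for m in mark_of(p,n)])
E
```

```text
{'time': np.float64(0.0), 'qpos': array([ 1.135,  0.343,  1.525,  0.   ,  1.275, -0.146]), 'qvel': array([-0.001,  0.001, -0.002,  0.002, -0.   , -0.001]), 'joint_efforts': array([-1.0000e-03, -4.3125e+01, -2.4422e+01,  7.2000e-02,  5.6000e-02,
       -0.0000e+00]), 'tool_pos': array([0.15 , 0.503, 0.292]), 'tool_rot': array([-3.14 , -0.   ,  2.852]), 'contact_force': array([-0.6  , -0.254, -0.025]), 'torque': array([-0.026,  0.027,  0.064]), 'grip_force': np.float64(0.0), 'opening': np.float64(0.092)}
tube1 s [([0.441, -0.032, -0.002], 0.92, [282.0, 211.0]), ([0.668, -0.01, 0.002], 0.81, [235.0, 266.0]), ([0.551, -0.083, -0.005], 0.76, [243.0, 227.0]), ([0.628, -0.258, 0.111], 0.19, [171.0, 185.0])]
tube1 t [([0.669, -0.011, 0.002], 0.81, [285.0, 174.0]), ([0.553, -0.081, -0.003], 0.58, [308.0, 211.0]), ([0.44, -0.035, 0.003], 0.57, [292.0, 248.0]), ([0.441, -0.03, 0.077], 0.34, [291.0, 246.0])]
tube1_mid s [([0.669, -0.007, 0.083], 0.71, [233.0, 248.0])]
tube1_mid t [([0.665, -0.006, 0.078], 0.82, [284.0, 168.0])]
rack s [([0.537, 0.227, 0.0], 0.81, [341.0, 280.0]), ([0.441, -0.03,
[... 2345 characters left out ...]
, [240.0, 175.0]), ([0.623, -0.173, -0.001], 0.29, [200.0, 226.0])]
mallet_head t [([0.441, -0.186, 0.043], 0.92, [345.0, 248.0]), ([0.3, -0.341, 0.038], 0.85, [399.0, 298.0])]
mallet_grip s [([0.417, -0.261, 0.036], 0.87, [225.0, 162.0]), ([0.224, -0.35, 0.032], 0.71, [244.0, 119.0])]
mallet_grip t [([0.223, -0.348, 0.038], 0.96, [403.0, 326.0]), ([0.422, -0.259, 0.038], 0.71, [370.0, 255.0])]
pad s [([0.439, -0.189, -0.001], 0.73, [240.0, 186.0]), ([0.438, -0.184, 0.041], 0.34, [240.0, 176.0])]
pad t [([0.555, -0.084, -0.001], 0.63, [309.0, 211.0]), ([0.441, -0.19, -0.005], 0.62, [343.0, 249.0]), ([0.441, -0.188, 0.005], 0.6, [343.0, 249.0]), ([0.435, -0.188, 0.039], 0.29, [345.0, 250.0])]
```

View pics/a.png

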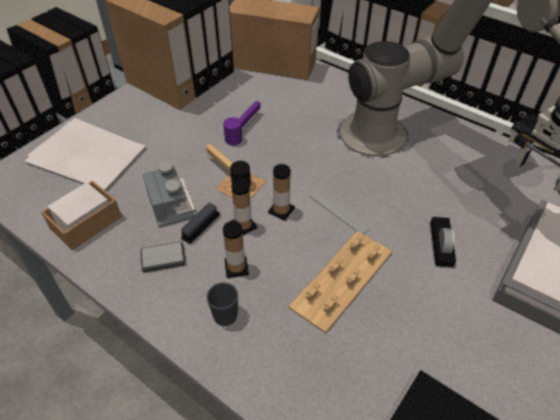

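View pics/b.png

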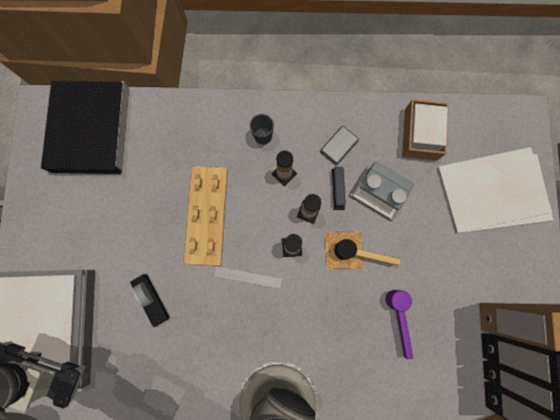

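The scene view shows the tubes at about (282,190), (242,205) and (235,248), with the rack at (342,280). The punch is at (170,190), and the black-headed mallet is on the cork pad at (240,175). Look-alikes are:
- **Mallet:** a purple one at (235,128) in the scene view and (400,300) in the top view. I'll leave it alone.
- **Tubes:** the dark pen cup at (223,303) and the plunger heads at (170,184).
- **Pad:** the foot of the middle tube.

I choose the three black-capped cardboard cylinders and the mallet with the wooden handle.

```bash
cat > meas.py <<'E'
from h import *
def meas(names,n=2):
    out={k:[] for k in names}
    for i in range(n):
        for c in('scene','top'):
            p=read_camera(c)
            for k in names: out[k]+=[(m['point'],m['confidence'],c) for m in mark_of(p,k) if m['confidence']>.3]
    for k,l in out.items():
        cl=[]
        for pt,cf,c in l:
            for g in cl:
                if np.linalg.norm(np.mean([q[0] for q in g],0)-pt)<.03: g.append((pt,c)); break
            else: cl.append([(pt,c)])
        print(k,[(np.round(np.mean([q[0] for q in g],0),4).tolist(),len(g)) for g in cl if len(g)>1])
E
python3 - <<'E'
from meas import *
meas(['tube1','tube1_mid','cradle1','rack','pencup','stapler','inkpad','mallet_grip','mallet_head','pad','plunger_left_top','plunger_right_top'],4)
a=read_camera('scene');b=read_camera('top')
# independent triangulation of cap centres and mask check
for P in ([.441,-.032],[.552,-.082],[.668,-.01]):
    print(P,proj(a,[P+[0.16]]).round(1).tolist(),proj(b,[P+[0.16]]).round(1).tolist())
m=trace(b,'rack')[0]['pixels'].astype(np.uint8); c,_=cv2.findContours(m,0,2); r=cv2.minAreaRect(max(c,key=len)); 
print([onz(b,q,.012).round(3).tolist() for q in cv2.boxPoints(r)])
x=cv2.resize(b['pixels'][140:280,180:420],None,fx=3.3,fy=3.3,interpolation=2);cv2.imwrite('pics/c.png',x)
print(delta([.42,.2,.3],Ro.from_matrix(np.array([[0,1,0],[1,0,0],[0,0,-1]]).T)))
E
```

```text
tube1 [([0.441, -0.0319, 0.0005], 8), ([0.5532, -0.0828, -0.0024], 8), ([0.6689, -0.0088, 0.0011], 8), ([0.4368, -0.1881, 0.0042], 3)]
tube1_mid [([0.6685, -0.006, 0.0795], 7), ([0.789, 0.0608, 0.0047], 2)]
cradle1 [([0.44, 0.2298, 0.0633], 8), ([0.6324, 0.2271, 0.0635], 8), ([0.5354, 0.2282, 0.0642], 6), ([0.6206, -0.1703, -0.0008], 2)]
rack [([0.5347, 0.2287, -0.0], 8), ([0.445, -0.0312, 0.078], 2)]
pencup [([0.7908, 0.0618, 0.003], 8)]
stapler [([0.6223, -0.1726, -0.0014], 6), ([0.5359, 0.2285, 0.065], 2), ([0.2822, 0.3743, -0.0011], 2)]
inkpad [([0.7605, -0.1756, 0.0004], 8), ([0.441, -0.0315, 0.001], 2)]
mallet_grip [([0.42, -0.2606, 0.038], 8), ([0.2228, -0.3478, 0.0365], 6)]
mallet_head [([0.4365, -0.1869, 0.04], 8), ([0.2985, -0.3385, 0.0352], 7)]
pad [([0.4371, -0.1898, -0.0028], 8)]
plunger_left_top [([0.6249, -0.2607, 0.113], 8)]
plunger_right_top [([0.5822, -0.3266, 0.1105], 8)]
[0.441, -0.032] [[282.1, 168.8]] [[292.7, 243.2]]
[0.552, -0.082] [[239.4, 184.9]] [[312.3, 201.4]]
[0.668, -0.01] [[230.8, 226.6]] [[285.7, 158.5]]
[[0.387, 0.287, 0.012], [0.69, 0.284, 0.012], [0.683, 0.166, 0.012], [0.381, 0.174, 0.012]]
(array([-345.4, -213.3,   -7.8]), array([ 0. , -0. , 73.4]))
```

View pics/c.png

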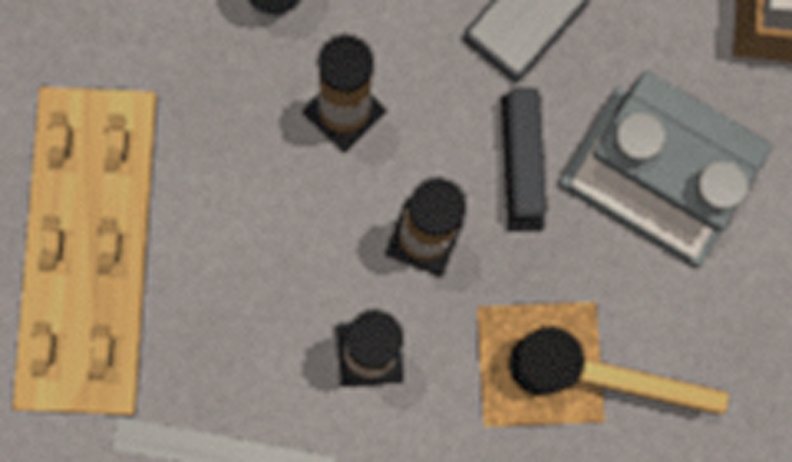

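The close crop confirms three cardboard tubes, the rack with its six supports, and the black mallet on cork with its handle pointing right. I'm moving between the rack and the tubes first.

Emit:
arm_command --series '[{"x": -86,"y": -53,"z": -2,"rz": 18},{"x": -172,"y": -106,"z": -4,"rz": 36},{"x": -258,"y": -160,"z": -6,"rz": 54},{"x": -345,"y": -213,"z": -8,"rz": 73.4},{"x": -345,"y": -213,"z": -8,"rz": 73.4},{"x": -345,"y": -213,"z": -8,"rz": 73.4},{"x": -345,"y": -213,"z": -8,"rz": 73.4},{"x": -345,"y": -213,"z": -8,"rz": 73.4},{"x": -345,"y": -213,"z": -8,"rz": 73.4},{"x": -345,"y": -213,"z": -8,"rz": 73.4},{"x": -345,"y": -213,"z": -8,"rz": 73.4},{"x": -345,"y": -213,"z": -8,"rz": 73.4}]'

```text
invalid input
```

```bash
python3 -c "
from h import *
s=observe();print(s['time'],s['qpos'].round(3) if hasattr(s['qpos'],'round') else s['qpos'],s['tool_pos'],s['tool_rot'])"
```

```text
6.75 [ 1.135  0.342  1.524  0.     1.275 -0.146] [0.14998551 0.50312586 0.2922444 ] [3.14149215e+00 9.64844386e-06 2.85183502e+00]
```

Emit:
arm_command --series '[{"x": -43,"y": -26,"z": 0,"rx": 0,"ry": 0,"rz": 8}]' --hand 91 --squeeze 20

```text
time: 6.85
tool_pos: [0.1817, 0.4683, 0.2921]
tool_rot: [3.14, -0.001, 2.716]
contact_force: [3.2, 0.4, 1.0]
opening: 0.0908
grip_force: 0.0
```

Emit:
arm_command --series '[{"x": -81,"y": -36,"z": -2,"rx": 0,"ry": 0,"rz": 16},{"x": -162,"y": -72,"z": -4,"rx": 0,"ry": 0,"rz": 33},{"x": -243,"y": -108,"z": -6,"rx": 0,"ry": 0,"rz": 49},{"x": -325,"y": -143,"z": -8,"rx": 0,"ry": 0,"rz": 65.4},{"x": -325,"y": -143,"z": -8,"rx": 0,"ry": 0,"rz": 65.4},{"x": -325,"y": -143,"z": -8,"rx": 0,"ry": 0,"rz": 65.4},{"x": -325,"y": -143,"z": -8,"rx": 0,"ry": 0,"rz": 65.4},{"x": -325,"y": -143,"z": -8,"rx": 0,"ry": 0,"rz": 65.4},{"x": -325,"y": -143,"z": -8,"rx": 0,"ry": 0,"rz": 65.4},{"x": -325,"y": -143,"z": -8,"rx": 0,"ry": 0,"rz": 65.4}]'

```text
time: 7.85
tool_pos: [0.4192, 0.201, 0.3001]
tool_rot: [-3.141, -0.0, 1.573]
contact_force: [0.6, 0.1, -0.0]
opening: 0.0908
grip_force: 0.0
```

Emit:
arm_command --series '[{"x": 0,"y": 0,"z": 0,"rx": 0,"ry": -30,"rz": 0},{"x": 0,"y": 0,"z": 0,"rx": 0,"ry": -30,"rz": 0},{"x": 0,"y": 0,"z": 0,"rx": 0,"ry": -30,"rz": 0},{"x": 0,"y": 0,"z": 0,"rx": 0,"ry": -30,"rz": 0},{"x": 0,"y": 0,"z": 0,"rx": 0,"ry": -60,"rz": 0},{"x": 0,"y": 0,"z": 0,"rx": 0,"ry": -60,"rz": 0},{"x": 0,"y": 0,"z": 0,"rx": 0,"ry": -60,"rz": 0},{"x": 0,"y": 0,"z": 0,"rx": 0,"ry": -60,"rz": 0},{"x": 0,"y": 0,"z": 0,"rx": 0,"ry": -80,"rz": 0},{"x": 0,"y": 0,"z": 0,"rx": 0,"ry": -80,"rz": 0},{"x": 0,"y": 0,"z": 0,"rx": 0,"ry": -80,"rz": 0},{"x": 0,"y": 0,"z": 0,"rx": 0,"ry": -80,"rz": 0}]'

```text
time: 9.05
tool_pos: [0.419, 0.2017, 0.299]
tool_rot: [-3.12, 1.397, 1.594]
contact_force: [-0.0, 0.2, -0.3]
opening: 0.0909
grip_force: 0.0
```

```bash
python3 -c "
from h import *
s=observe();print(s['time'],np.round(s['qpos'],3),s['tool_pos'],rot(s).as_matrix().round(2).tolist())"
```

```text
9.05 [ 0.698  0.715  1.49  -0.974  1.989  0.824] [0.41898267 0.20169577 0.2989926 ] [[-0.0, 1.0, 0.0], [0.17, 0.0, -0.98], [-0.98, -0.0, -0.17]]
```

Emit:
arm_command --series '[{"x": 0,"y": 40,"z": 30,"rx": 0,"ry": 8,"rz": 0},{"x": 0,"y": 80,"z": 60,"rx": 0,"ry": 15,"rz": 0},{"x": 0,"y": 80,"z": 60,"rx": 0,"ry": 15,"rz": 0},{"x": 0,"y": 80,"z": 60,"rx": 0,"ry": 15,"rz": 0}]'

```text
time: 9.45
tool_pos: [0.4998, 0.1407, 0.2914]
tool_rot: [3.135, 1.131, 1.562]
contact_force: [-0.8, 0.7, -0.5]
opening: 0.0911
grip_force: 0.0
```

```bash
cat > fk.py <<'E'
from h import *
import json
from scipy.optimize import least_squares
ry=lambda t:Ro.from_euler('y',t); rz=lambda t:Ro.from_euler('z',t)
D=[([1.135,.3425,1.5245,0,1.275,-.146],[.15,.503,.2922],[3.1415,0,2.8518]),([.698,.715,1.49,-.974,1.989,.824],[.419,.2017,.299],[-3.12,1.397,1.594])]
try: D+=json.load(open('log.json'))
except Exception: pass
def log():
    s=observe(); D.append((list(map(float,s['qpos'])),list(map(float,s['tool_pos'])),list(map(float,s['tool_rot'])))); json.dump(D[2:],open('log.json','w'))
def fr(q,S=1): return rz(q[0])*ry(q[1]+q[2])*rz(S*q[3])*ry(q[4])
def fk(q,P):
    a1,d,h,L1,e,L2,d6,dx=P; R=fr(q)
    p=rz(q[0]).apply(np.array([a1,d,h])+ry(q[1]).apply([0,0,L1])+ry(q[1]+q[2]).apply([e,0,L2]))+R.apply([0,0,d6])
    return p,R
def fit():
    f=lambda P:np.concatenate([fk(q,P)[0]-p for q,p,_ in D]+[1e-3*(P-P0)])
    P0=np.array([0,.076,.3,.4,0,.4,.15,0]); return least_squares(f,P0)
E
python3 - <<'E'
from fk import *
log()
for q,p,r in D:
    R=Ro.from_euler('xyz',r)
    for S in (1,-1): print(S,(fr(q,S).inv()*R).as_euler('zyx').round(3),q[5])
r=fit();print(r.x.round(4),[np.round((fk(q,r.x)[0]-p)*1000,1).tolist() for q,p,_ in D])
E
```

```text
1 [ 1.425 -0.    -0.   ] -0.146
-1 [ 1.425 -0.    -0.   ] -0.146
1 [ 2.395e+00  1.000e-03 -0.000e+00] 0.824
-1 [2.849 0.533 1.736] 0.824
1 [ 2.261 -0.    -0.   ] 0.6901308995669163
-1 [2.44  0.23  1.821] 0.6901308995669163
[-0.0013  0.0763  0.2227  0.5071  0.0464  0.3806  0.2527  0.    ] [[0.0, -0.0, -0.0], [-0.1, 0.1, -0.0], [0.1, -0.1, 0.1]]
```

```bash
cat >> fk.py <<'E'
P=fit().x
LO=np.array([-2.53,-.77,.04,-1,.28,-3.11]);HI=np.array([2.53,2.02,2.7,4.14,2.66,3.11])
def ik(p,R,q0=None):
    best=None
    for s in ([q0] if q0 is not None else [[.6,.7,1.5,-.7,1.8,.7],[.4,.7,1.2,.1,1.3,.3],[-.3,.7,1.2,-.2,1.6,0]]):
        f=lambda q:np.r_[(fk(q,P)[0]-p)*5,((fr(q)*rz(q[5]+np.pi/2)).inv()*R).as_rotvec()]
        r=least_squares(f,np.clip(s,LO+.01,HI-.01),bounds=(LO,HI))
        if best is None or r.cost<best.cost: best=r
    return best.x,np.sqrt(2*best.cost)
def pickR(a,phi): # tool z horizontal dir angle phi, down a (deg)
    a,phi=np.radians([a,phi]); z=np.array([np.cos(a)*np.cos(phi),np.cos(a)*np.sin(phi),-np.sin(a)])
    y=np.array([-np.sin(phi),np.cos(phi),0]); return Ro.from_matrix(np.array([np.cross(y,z),y,z]).T)
def placeR(Rp,yaw=-.014): # 90deg about tool y, then tube along rack y
    R=Rp*Ro.from_euler('y',90,degrees=True); y=R.as_matrix()[:,1]
    return rz(yaw-np.arctan2(y[1],y[0]))*R
E
cat > scan.py <<'E'
from fk import *
for n,t in (('A',[.441,-.032]),('B',[.553,-.083]),('C',[.669,-.009])):
  for a in (20,25,35):
    gz=.122 if a>25 else .085
    for phi in (-110,-100,-90,-80,-70):
        R=pickR(a,phi); p=np.array(t+[gz])-.047*R.as_matrix()[:,2]
        q,e=ik(p,R)
        print(n,a,phi,round(e,3),q.round(2),(p-.2527*R.as_matrix()[:,2]).round(2))
for cx in (.440,.535,.632):
  for a in (20,25,35):
    R=placeR(pickR(a,-90)); off=.005 if a<30 else .042
    p=np.array([cx,.2285-off,.062])-.047*R.as_matrix()[:,2]; q,e=ik(p,R); print(cx,a,round(e,3),q.round(2),R.as_matrix().round(2).tolist())
E
python3 scan.py
```

```text
A 20 -110 0.0 [ 0.28  0.93  1.62 -0.87  1.6   1.1 ] [0.54 0.23 0.19]
A 20 -100 0.0 [ 0.32  0.89  1.73 -0.97  1.5   1.12] [0.49 0.25 0.19]
A 20 -90 0.106 [ 0.35  0.86  1.79 -1.    1.43  1.09] [0.44 0.25 0.19]
A 20 -80 0.241 [ 0.38  0.81  1.84 -1.    1.36  1.03] [0.39 0.25 0.19]
A 20 -70 0.376 [ 0.39  0.76  1.89 -1.    1.29  0.96] [0.34 0.23 0.19]
A 25 -110 0.0 [ 0.26  0.88  1.64 -0.84  1.53  1.07] [0.53 0.22 0.21]
A 25 -100 0.0 [ 0.31  0.84  1.75 -0.95  1.43  1.08] [0.49 0.24 0.21]
A 25 -90 0.073 [ 0.34  0.81  1.82 -1.    1.35  1.06] [0.44 0.24 0.21]
A 25 -80 0.204 [ 0.35  0.76  1.87 -1.    1.29  0.99] [0.39 0.24 0.21]
A 25 -70 0.334 [ 0.36  0.71  1.92 -1.    1.21  0.89] [0.35 0.22 0.21]
A 35 -110 0.0 [ 0.23  0.72  1.68 -0.77  1.45  0.96] [0.52 0.2  0.29]
A 35 -100 0.0 [ 0.26  0.68  1.78 -0.86  1.35  0.94] [0.48 0.21 0.29]
A 35 -90 0.0 [ 0.29  0.64  1.88 -0.98  1.24  0.94] [0.44 0.21 0.29]
A 35 -80 0.095 [ 0.3   0.59  1.94 -1.    1.16  0.85] [0.4  0.21 0.29]
A 35 -70 0.203 [ 0.29  0.53  1.99 -1.    1.07  0.72] [0.36 0.2  0.29]
B 20 -110 0.0 [ 0.16  1.02  1.33 -0.97  1.66  0.9 ] [0.65 
[... 2340 characters left out ...]
.57], [0.57, -0.0, -0.82]]
0.535 20 0.0 [ 0.08  0.62  1.69  0.47  0.85 -0.22] [[0.01, 1.0, 0.0], [0.94, -0.01, 0.34], [0.34, 0.0, -0.94]]
0.535 25 0.0 [ 0.04  0.63  1.72  0.59  0.86 -0.35] [[0.01, 1.0, 0.01], [0.91, -0.01, 0.42], [0.42, -0.0, -0.91]]
0.535 35 0.0 [-0.12  0.66  1.76  0.77  0.96 -0.63] [[0.01, 1.0, 0.01], [0.82, -0.01, 0.57], [0.57, -0.0, -0.82]]
0.632 20 0.0 [ 0.07  0.75  1.4   0.42  1.   -0.15] [[0.01, 1.0, 0.0], [0.94, -0.01, 0.34], [0.34, 0.0, -0.94]]
0.632 25 0.0 [ 0.03  0.76  1.42  0.52  1.   -0.25] [[0.01, 1.0, 0.01], [0.91, -0.01, 0.42], [0.42, -0.0, -0.91]]
0.632 35 0.0 [-0.1   0.78  1.46  0.71  1.08 -0.49] [[0.01, 1.0, 0.01], [0.82, -0.01, 0.57], [0.57, -0.0, -0.82]]
```

```bash
cat >> fk.py <<'E'
def pick(t,gz,a,phi,back=.1):
    R=pickR(a,phi); z=R.as_matrix()[:,2]; p=np.array(list(t)+[gz])-.05*z-back*z
    # keep closest of the two half turns about z
    c=[R,R*rz(np.pi)]; r=rot(); R=min(c,key=lambda X:(r.inv()*X).magnitude())
    print('pregrasp',p.round(3),delta(p,R)); q,e=ik(p,R); print(q.round(2),round(e,3))
    return R
E
python3 -c "
from fk import *
pick([.441,-.032],.088,25,-105)"
```

```text
pregrasp [0.476 0.099 0.151] (array([108.9, -23.9,  97.1]), array([13.5, -0.2,  6.2]))
[ 0.42  0.85  1.49 -0.79  1.68  0.98] 0.0
```

Emit:
arm_command --series '[{"x": 30,"y": -8,"z": 25,"rx": 4,"ry": 0,"rz": 2},{"x": 60,"y": -15,"z": 50,"rx": 8,"ry": 0,"rz": 4},{"x": 85,"y": -20,"z": 75,"rx": 11,"ry": 0,"rz": 5},{"x": 109,"y": -24,"z": 97,"rx": 13.5,"ry": 0,"rz": 6},{"x": 109,"y": -24,"z": 97,"rx": 13.5,"ry": 0,"rz": 6},{"x": 109,"y": -24,"z": 97,"rx": 13.5,"ry": 0,"rz": 6}]' --hand 91

```text
time: 10.05
tool_pos: [0.4754, 0.1008, 0.1508]
tool_rot: [-3.13, 1.135, 1.326]
contact_force: [0.5, 0.4, 0.8]
opening: 0.0911
grip_force: 0.0
```

```bash
python3 - <<'E'
from fk import *
from meas import meas
log()
meas(['tube1'],2)
a=read_camera('scene'); cv2.imwrite('pics/d.png',cv2.resize(a['pixels'][100:310,180:460],None,fx=2.8,fy=2.8))
R=pick([.441,-.032],.088,25,-105,0)
E
```

```text
tube1 [([0.4404, -0.0311, 0.0001], 4), ([0.6687, -0.0103, 0.0018], 4), ([0.5524, -0.0822, -0.0029], 3)]
pregrasp [0.453 0.012 0.109] (array([ -1.1,   0.5, 100.2]), array([ 0.1, -0. ,  0.3]))
[ 0.29  0.85  1.69 -0.88  1.49  1.07] 0.0
```

View pics/d.png

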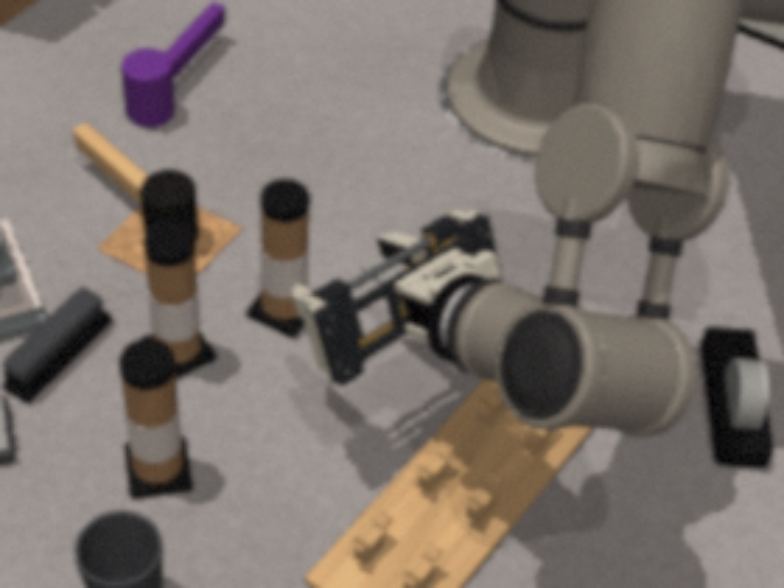

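The picture shows the gripper facing the nearest tube, crop pixel (285,250), with the tube centred between the open fingers. I'm advancing and closing.

Emit:
arm_command --series '[{"x": 0,"y": 0,"z": 25,"rx": 0,"ry": 0,"rz": 0},{"x": -1,"y": 0,"z": 50,"rx": 0,"ry": 0,"rz": 0},{"x": -1,"y": 0,"z": 75,"rx": 0,"ry": 0,"rz": 0},{"x": -1,"y": 0,"z": 90,"rx": 0,"ry": 0,"rz": 0},{"x": -1,"y": 0,"z": 100,"rx": 0,"ry": 0,"rz": 0},{"x": -1,"y": 0,"z": 100,"rx": 0,"ry": 0,"rz": 0}]'

```text
time: 11.1
tool_pos: [0.4519, 0.0112, 0.1085]
tool_rot: [-3.129, 1.135, 1.323]
contact_force: [0.1, 0.2, -0.3]
opening: 0.0906
grip_force: 0.0
```

Emit:
arm_command --series '[{"x": 0,"y": 0,"z": 0,"rx": 0,"ry": 0,"rz": 0},{"x": 0,"y": 0,"z": 0,"rx": 0,"ry": 0,"rz": 0},{"x": 0,"y": 0,"z": 0,"rx": 0,"ry": 0,"rz": 0},{"x": 0,"y": 0,"z": 0,"rx": 0,"ry": 0,"rz": 0},{"x": 0,"y": 0,"z": 0,"rx": 0,"ry": 0,"rz": 0},{"x": 0,"y": 0,"z": 0,"rx": 0,"ry": 0,"rz": 0},{"x": 0,"y": 0,"z": 0,"rx": 0,"ry": 0,"rz": 0}]' --hand 30 --squeeze 40

```text
time: 11.8
tool_pos: [0.4523, 0.0119, 0.1087]
tool_rot: [-3.131, 1.135, 1.323]
contact_force: [0.2, 0.5, -0.2]
opening: 0.0455
grip_force: 39.6
```

```bash
cat >> fk.py <<'E'
def place(Rp,gz,cx,cy=.2285,up=.1,H=.063):
    R=placeR(Rp); z=R.as_matrix()[:,2]
    g=np.array([cx,cy-(gz-.08),H])-.05*z
    for h in (up,0):
        print('place +%g'%h,(g+[0,0,h]).round(3),delta(g+[0,0,h],R)); 
    q,e=ik(g,R); print(q.round(2),round(e,3)); return R
E
python3 - <<'E'
from fk import *
print(rot().inv().apply([0,0,130]).round(1)); place(rot(),.088,.440)
E
```

```text
[-117.8   -0.6  -54.9]
place +0.1 [0.44  0.199 0.208] (array([ -14.8,  -60.2, -203.4]), array([ -5.3,  89.5, -14.6]))
place +0 [0.44  0.199 0.108] (array([  75.8,  -59.7, -161.2]), array([ -5.3,  89.5, -14.6]))
[ 0.04  0.51  1.97  0.66  0.76 -0.46] 0.0
```

Emit:
arm_command --series '[{"x": -20,"y": 0,"z": -9,"rx": 0,"ry": 0,"rz": 0},{"x": -40,"y": 0,"z": -18,"rx": 0,"ry": 0,"rz": 0},{"x": -60,"y": 0,"z": -28,"rx": 0,"ry": 0,"rz": 0},{"x": -80,"y": 0,"z": -37,"rx": 0,"ry": 0,"rz": 0},{"x": -100,"y": 0,"z": -46,"rx": 0,"ry": 0,"rz": 0},{"x": -118,"y": 0,"z": -55,"rx": 0,"ry": 0,"rz": 0},{"x": -118,"y": 0,"z": -55,"rx": 0,"ry": 0,"rz": 0}]'

```text
time: 12.5
tool_pos: [0.4532, 0.0119, 0.2407]
tool_rot: [-3.14, 1.133, 1.315]
contact_force: [1.2, -0.1, -0.7]
opening: 0.0452
grip_force: 39.6
```

```bash
python3 - <<'E'
from fk import *
log(); R=placeR(Ro.from_euler('xyz',[-3.131,1.135,1.323]))
z=R.as_matrix()[:,2]; print(delta(np.array([.44,.2205,.203])-.05*z,R))
E
```

```text
(array([  68.6,  -60.7, -164.3]), array([ -5.1,  89.4, -14.7]))
```

Emit:
arm_command --series '[{"x": 6,"y": -6,"z": -20,"rx": -0.5,"ry": 8,"rz": -1.5},{"x": 12,"y": -12,"z": -40,"rx": -1,"ry": 16,"rz": -2.5},{"x": 18,"y": -18,"z": -60,"rx": -1.5,"ry": 24,"rz": -4},{"x": 24,"y": -24,"z": -80,"rx": -2,"ry": 32,"rz": -5},{"x": 30,"y": -30,"z": -95,"rx": -2.5,"ry": 40,"rz": -6.5},{"x": 36,"y": -36,"z": -110,"rx": -3,"ry": 48,"rz": -8},{"x": 44,"y": -42,"z": -125,"rx": -3.5,"ry": 56,"rz": -9},{"x": 50,"y": -48,"z": -140,"rx": -4,"ry": 64,"rz": -10.5},{"x": 58,"y": -54,"z": -152,"rx": -4.3,"ry": 72,"rz": -12},{"x": 64,"y": -58,"z": -160,"rx": -4.7,"ry": 80,"rz": -13},{"x": 69,"y": -61,"z": -164,"rx": -5.1,"ry": 86,"rz": -14},{"x": 69,"y": -61,"z": -164,"rx": -5.1,"ry": 89.4,"rz": -14.7},{"x": 69,"y": -61,"z": -164,"rx": -5.1,"ry": 89.4,"rz": -14.7},{"x": 69,"y": -61,"z": -164,"rx": -5.1,"ry": 89.4,"rz": -14.7}]'

```text
time: 13.9
tool_pos: [0.439, 0.1988, 0.245]
tool_rot: [-3.13, -0.434, 1.551]
contact_force: [0.1, -0.9, -0.8]
opening: 0.0455
grip_force: 39.6
```

```bash
python3 - <<'E'
from fk import *
log(); a=read_camera('scene'); cv2.imwrite('pics/e.png',cv2.resize(a['pixels'][130:340,180:460],None,fx=2.8,fy=2.8))
s=observe(); print(s['opening'],s['grip_force'],s['qpos']);
R=placeR(Ro.from_euler('xyz',[-3.131,1.135,1.323]))
z=R.as_matrix()[:,2]; print(delta(np.array([.44,.2205,.063])-.05*z,R))
print(mark_of(a,'tube1_mid'))
E
```

```text
0.04531419862025286 39.634897112846375 [ 0.03744908  0.28222048  1.82690833  0.49823787  1.07457197 -0.1968067 ]
(array([-57.3,   2.1, 124.4]), array([-0.3,  0.1, -0.1]))
[{'point': [0.6677, -0.0073, 0.0834], 'confidence': 0.97}, {'point': [0.6282, -0.2588, 0.1092], 'confidence': 0.44}]
```

View pics/e.png

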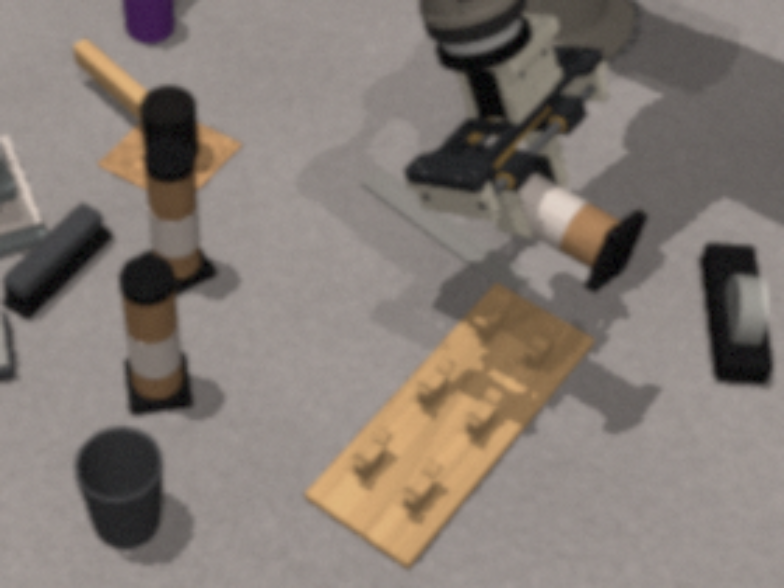

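The tube is held level at crop pixel (580,225), above the nearest cradle. I'm lowering it.

Emit:
arm_command --series '[{"x": -10,"y": 0,"z": 22,"rx": 0,"ry": 0,"rz": 0},{"x": -20,"y": 1,"z": 44,"rx": 0,"ry": 0,"rz": 0},{"x": -30,"y": 2,"z": 66,"rx": 0,"ry": 0,"rz": 0},{"x": -40,"y": 2,"z": 88,"rx": 0,"ry": 0,"rz": 0},{"x": -46,"y": 2,"z": 100,"rx": 0,"ry": 0,"rz": 0},{"x": -51,"y": 2,"z": 110,"rx": 0,"ry": 0,"rz": 0},{"x": -55,"y": 2,"z": 119,"rx": 0,"ry": 0,"rz": 0},{"x": -57,"y": 2,"z": 124,"rx": 0,"ry": 0,"rz": 0},{"x": -57,"y": 2,"z": 124,"rx": 0,"ry": 0,"rz": 0},{"x": -57,"y": 2,"z": 124,"rx": 0,"ry": 0,"rz": 0}]'

```text
time: 15.0
tool_pos: [0.4403, 0.1999, 0.1097]
tool_rot: [-3.133, -0.436, 1.554]
contact_force: [0.1, -0.3, -1.1]
opening: 0.0451
grip_force: 39.7
```

Emit:
arm_command --series '[{"x": -1,"y": 0,"z": 2,"rx": 0,"ry": 0,"rz": 0},{"x": -1,"y": 0,"z": 2,"rx": 0,"ry": 0,"rz": 0},{"x": -1,"y": 0,"z": 2,"rx": 0,"ry": 0,"rz": 0}]'

```text
time: 15.3
tool_pos: [0.4405, 0.1998, 0.1091]
tool_rot: [-3.135, -0.437, 1.555]
contact_force: [-5.3, -6.2, 18.8]
opening: 0.0451
grip_force: 39.6
```

Emit:
arm_command --series '[{"x": 0,"y": 0,"z": 0,"rx": 0,"ry": 0,"rz": 0},{"x": 0,"y": 0,"z": 0,"rx": 0,"ry": 0,"rz": 0},{"x": 0,"y": 0,"z": 0,"rx": 0,"ry": 0,"rz": 0},{"x": 0,"y": 0,"z": 0,"rx": 0,"ry": 0,"rz": 0}]' --hand 70

```text
time: 15.7
tool_pos: [0.44, 0.1998, 0.107]
tool_rot: [-3.132, -0.435, 1.554]
contact_force: [0.4, 0.3, -0.6]
opening: 0.069
grip_force: 0.0
```

Emit:
arm_command --series '[{"x": 0,"y": 0,"z": -20,"rx": 0,"ry": 0,"rz": 0},{"x": 0,"y": 0,"z": -45,"rx": 0,"ry": 0,"rz": 0},{"x": 0,"y": 0,"z": -75,"rx": 0,"ry": 0,"rz": 0},{"x": 0,"y": 0,"z": -110,"rx": 0,"ry": 0,"rz": 0},{"x": 0,"y": 0,"z": -140,"rx": 0,"ry": 0,"rz": 0},{"x": 0,"y": 0,"z": -140,"rx": 0,"ry": 0,"rz": 0}]'

```text
time: 16.3
tool_pos: [0.442, 0.1396, 0.2371]
tool_rot: [-3.14, -0.435, 1.555]
contact_force: [0.5, -0.3, -0.8]
opening: 0.0705
grip_force: 0.0
```

```bash
python3 - <<'E'
from fk import *
from meas import meas
log(); meas(['tube1','tube1_mid','mallet_head'],3)
a=read_camera('top'); cv2.imwrite('pics/f.png',cv2.resize(a['pixels'][140:320,160:440],None,fx=2.8,fy=2.8))
print(P.round(4), fit().x.round(4)); pick([.552,-.083],.088,25,-110)
E
```

```text
tube1 [([0.6679, -0.0089, 0.0004], 6), ([0.5532, -0.0817, -0.0025], 6), ([0.4399, 0.3086, 0.0626], 6)]
tube1_mid [([0.6682, -0.005, 0.0798], 5)]
mallet_head [([0.2984, -0.3386, 0.0354], 6), ([0.4358, -0.1838, 0.0405], 6)]
[-0.0007  0.0764  0.2228  0.5062  0.046   0.3801  0.2526  0.    ] [-0.0007  0.0764  0.2228  0.5062  0.046   0.3802  0.2526  0.    ]
pregrasp [0.598 0.045 0.151] (array([-119.4,  160.2,   34.2]), array([  6.8, -88.9,  20.2]))
[ 0.26  0.99  1.14 -0.86  1.79  0.78] 0.0
```

View pics/f.png

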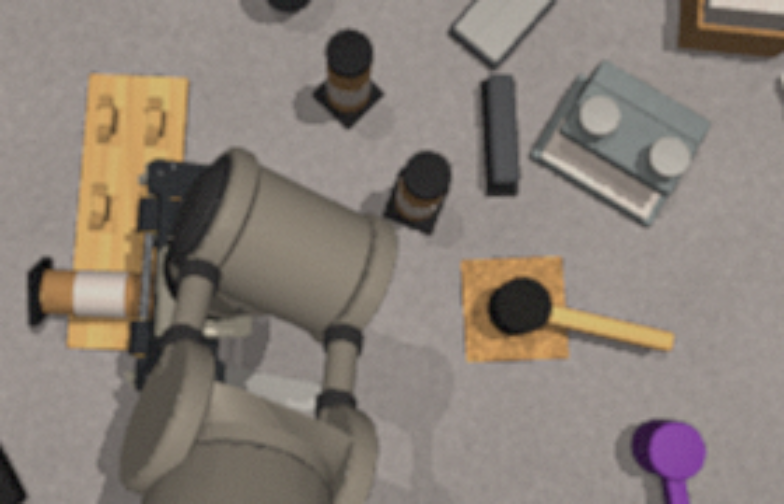

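Tube A lies in its cradle, with its foot at crop pixel (38,292) and its middle at y≈0.229. Next is the far tube C, because reaching for B now would bring the gripper body into C.

```bash
python3 -c "
from fk import *
pick([.6682,-.009],.12,30,-105)"
```

```text
pregrasp [0.702 0.116 0.195] (array([-34.3, 262.2,  24.7]), array([  4.2, -84.4,  15.1]))
[ 0.32  1.13  0.62 -0.9   1.95  0.48] 0.0
```

Emit:
arm_command --series '[{"x": -5,"y": 26,"z": -15,"rx": 0.4,"ry": -8,"rz": 1.5},{"x": -8,"y": 52,"z": -20,"rx": 0.8,"ry": -16,"rz": 3},{"x": -10,"y": 80,"z": -20,"rx": 1.2,"ry": -24,"rz": 4.5},{"x": -13,"y": 105,"z": -15,"rx": 1.6,"ry": -32,"rz": 6},{"x": -16,"y": 131,"z": -10,"rx": 2,"ry": -40,"rz": 7.5},{"x": -20,"y": 157,"z": 0,"rx": 2.4,"ry": -48,"rz": 9},{"x": -24,"y": 183,"z": 6,"rx": 2.8,"ry": -56,"rz": 10.5},{"x": -27,"y": 209,"z": 12,"rx": 3.2,"ry": -64,"rz": 12},{"x": -30,"y": 235,"z": 18,"rx": 3.6,"ry": -72,"rz": 13.5},{"x": -34,"y": 262,"z": 24,"rx": 4,"ry": -79,"rz": 14.5},{"x": -34,"y": 262,"z": 25,"rx": 4.2,"ry": -84.4,"rz": 15},{"x": -34,"y": 262,"z": 25,"rx": 4.2,"ry": -84.4,"rz": 15},{"x": -34,"y": 262,"z": 25,"rx": 4.2,"ry": -84.4,"rz": 15}]' --hand 91

```text
time: 18.85
tool_pos: [0.7015, 0.1172, 0.1941]
tool_rot: [-3.139, 1.045, 1.313]
contact_force: [-0.3, -0.7, 1.0]
opening: 0.091
grip_force: 0.0
```

```bash
python3 - <<'E'
from fk import *
from meas import meas
log(); meas(['tube1'],2)
pick([.6682,-.009],.12,30,-105,0)
E
```

```text
tube1 [([0.4408, 0.308, 0.0602], 2), ([0.5541, -0.0825, -0.0036], 4), ([0.6679, -0.0109, 0.0018], 4)]
pregrasp [0.679 0.033 0.145] (array([7.000e-01, 1.000e-01, 1.007e+02]), array([ 0.1, -0.1, -0. ]))
[ 0.22  1.07  0.92 -0.89  1.74  0.61] 0.0
```

Emit:
arm_command --series '[{"x": 0,"y": 0,"z": 25,"rx": 0,"ry": 0,"rz": 0},{"x": 1,"y": 0,"z": 50,"rx": 0,"ry": 0,"rz": 0},{"x": 1,"y": 0,"z": 75,"rx": 0,"ry": 0,"rz": 0},{"x": 1,"y": 0,"z": 90,"rx": 0,"ry": 0,"rz": 0},{"x": 1,"y": 0,"z": 101,"rx": 0,"ry": 0,"rz": 0},{"x": 1,"y": 0,"z": 101,"rx": 0,"ry": 0,"rz": 0}]'

```text
time: 19.85
tool_pos: [0.6788, 0.0318, 0.1431]
tool_rot: [-3.139, 1.047, 1.311]
contact_force: [-0.7, 1.3, -0.2]
opening: 0.0909
grip_force: 0.0
```

Emit:
arm_command --series '[{"x": 0,"y": 0,"z": 0,"rx": 0,"ry": 0,"rz": 0},{"x": 0,"y": 0,"z": 0,"rx": 0,"ry": 0,"rz": 0},{"x": 0,"y": 0,"z": 0,"rx": 0,"ry": 0,"rz": 0},{"x": 0,"y": 0,"z": 0,"rx": 0,"ry": 0,"rz": 0},{"x": 0,"y": 0,"z": 0,"rx": 0,"ry": 0,"rz": 0},{"x": 0,"y": 0,"z": 0,"rx": 0,"ry": 0,"rz": 0},{"x": 0,"y": 0,"z": 0,"rx": 0,"ry": 0,"rz": 0}]' --hand 30 --squeeze 45

```text
time: 20.55
tool_pos: [0.6793, 0.033, 0.1434]
tool_rot: [-3.141, 1.047, 1.31]
contact_force: [1.0, 0.5, -0.4]
opening: 0.0456
grip_force: 45.0
```

```bash
python3 - <<'E'
from fk import *
log(); s=observe(); print(s['grip_force'],s['tool_pos'],rot().inv().apply([-60,60,100]).round(1)); place(rot(),.12,.535)
E
```

```text
44.984702467918396 [0.6792724  0.03299661 0.14344888] [-65.3 -73.5 -86.8]
place +0.1 [0.535 0.163 0.206] (array([  -9.9, -173.4, -108.3]), array([ -4.1,  89.5, -15.2]))
place +0 [0.535 0.163 0.106] (array([  76.6, -173.4,  -58.3]), array([ -4.1,  89.5, -15.2]))
[-0.07  0.63  1.74  0.68  0.92 -0.52] 0.0
```

Emit:
arm_command --series '[{"x": -17,"y": 0,"z": -10,"rx": 0,"ry": 0,"rz": 0},{"x": -35,"y": 0,"z": -20,"rx": 0,"ry": 0,"rz": 0},{"x": -52,"y": 0,"z": -30,"rx": 0,"ry": 0,"rz": 0},{"x": -70,"y": 0,"z": -40,"rx": 0,"ry": 0,"rz": 0},{"x": -87,"y": 0,"z": -50,"rx": 0,"ry": 0,"rz": 0},{"x": -104,"y": 0,"z": -60,"rx": 0,"ry": 0,"rz": 0},{"x": -104,"y": 0,"z": -60,"rx": 0,"ry": 0,"rz": 0}]'

```text
time: 21.25
tool_pos: [0.6798, 0.0329, 0.2679]
tool_rot: [3.13, 1.045, 1.299]
contact_force: [-0.5, -0.1, -0.8]
opening: 0.0452
grip_force: 45.0
```

```bash
cat >> fk.py <<'E'
def above(Rp,gz,cx,h,cy=.2285,H=.062):
    R=placeR(Rp); z=R.as_matrix()[:,2]; return delta(np.array([cx,cy-(gz-.08),H+h])-.05*z,R)
E
python3 - <<'E'
from fk import *
s=observe(); print(s['grip_force'],s['opening'],s['tool_pos']); print(above(Ro.from_euler('xyz',[-3.141,1.047,1.31]),.12,.535,.14))
E
```

```text
44.98461127281189 0.045151270489026944 [0.67978655 0.03291201 0.26792284]
(array([  63.2, -174. ,  -65.9]), array([ -3.7,  89.4, -15.3]))
```

Emit:
arm_command --series '[{"x": 6,"y": -15,"z": -8,"rx": -0.3,"ry": 8,"rz": -1.5},{"x": 12,"y": -30,"z": -16,"rx": -0.6,"ry": 16,"rz": -2.5},{"x": 17,"y": -46,"z": -24,"rx": -1,"ry": 24,"rz": -4},{"x": 22,"y": -62,"z": -32,"rx": -1.3,"ry": 32,"rz": -5.5},{"x": 28,"y": -78,"z": -40,"rx": -1.6,"ry": 40,"rz": -7},{"x": 34,"y": -94,"z": -46,"rx": -2,"ry": 48,"rz": -8},{"x": 40,"y": -110,"z": -52,"rx": -2.3,"ry": 56,"rz": -9.5},{"x": 46,"y": -126,"z": -56,"rx": -2.6,"ry": 64,"rz": -11},{"x": 52,"y": -142,"z": -60,"rx": -3,"ry": 72,"rz": -12.5},{"x": 58,"y": -158,"z": -63,"rx": -3.3,"ry": 80,"rz": -13.5},{"x": 63,"y": -174,"z": -66,"rx": -3.7,"ry": 86,"rz": -14.7},{"x": 63,"y": -174,"z": -66,"rx": -3.7,"ry": 89.4,"rz": -15.3},{"x": 63,"y": -174,"z": -66,"rx": -3.7,"ry": 89.4,"rz": -15.3},{"x": 63,"y": -174,"z": -66,"rx": -3.7,"ry": 89.4,"rz": -15.3}]'

```text
time: 22.65
tool_pos: [0.5341, 0.1629, 0.2417]
tool_rot: [-3.133, -0.521, 1.552]
contact_force: [0.3, -1.0, -2.0]
opening: 0.0447
grip_force: 45.0
```

```bash
python3 - <<'E'
from fk import *
log(); a=read_camera('scene'); cv2.imwrite('pics/g.png',cv2.resize(a['pixels'][130:340,180:460],None,fx=2.8,fy=2.8))
s=observe(); print(s['opening'],s['grip_force'],s['qpos']);
print(above(Ro.from_euler('xyz',[-3.141,1.047,1.31]),.12,.535,0))
E
```

```text
0.04494791387551857 44.983972907066345 [-0.0730747   0.44217701  1.6179338   0.5658297   1.18494247 -0.30330651]
(array([-67.8,   1.4, 118.6]), array([-0.3,  0.1, -0.2]))
```

View pics/g.png

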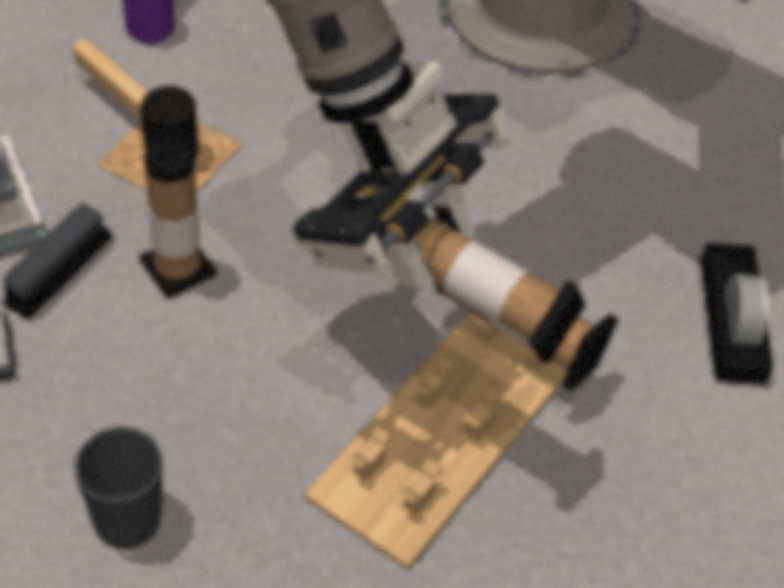

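Tube C is held level at crop pixel (500,285), above the middle cradle. I'm lowering it.

Emit:
arm_command --series '[{"x": -12,"y": 0,"z": 21,"rx": 0,"ry": 0,"rz": 0},{"x": -24,"y": 1,"z": 42,"rx": 0,"ry": 0,"rz": 0},{"x": -36,"y": 1,"z": 63,"rx": 0,"ry": 0,"rz": 0},{"x": -48,"y": 1,"z": 84,"rx": 0,"ry": 0,"rz": 0},{"x": -55,"y": 1,"z": 96,"rx": 0,"ry": 0,"rz": 0},{"x": -60,"y": 1,"z": 105,"rx": 0,"ry": 0,"rz": 0},{"x": -64,"y": 1,"z": 112,"rx": 0,"ry": 0,"rz": 0},{"x": -67,"y": 1,"z": 118,"rx": 0,"ry": 0,"rz": 0},{"x": -67,"y": 1,"z": 118,"rx": 0,"ry": 0,"rz": 0},{"x": -67,"y": 1,"z": 118,"rx": 0,"ry": 0,"rz": 0}]'

```text
time: 23.7
tool_pos: [0.5344, 0.1643, 0.1068]
tool_rot: [-3.135, -0.523, 1.554]
contact_force: [-0.0, 0.1, -1.4]
opening: 0.0449
grip_force: 45.0
```

```bash
python3 - <<'E'
from fk import *
print(above(Ro.from_euler('xyz',[-3.141,1.047,1.31]),.12,.535,0))
for c in('scene','top'): print([(np.round(m['point'],3).tolist(),round(m['confidence'],2)) for m in mark_of(read_camera(c),'tube1')])
E
```

```text
(array([-1.4,  0.3,  0.9]), array([-0.3,  0. , -0.1]))
[([0.554, -0.081, -0.001], 0.74), ([0.44, 0.308, 0.063], 0.74), ([0.538, 0.307, 0.068], 0.68)]
[([0.538, 0.306, 0.063], 0.93), ([0.438, 0.309, 0.064], 0.75), ([0.437, -0.188, -0.004], 0.45)]
```

Emit:
arm_command --series '[{"x": -1,"y": 0,"z": 2,"rx": 0,"ry": 0,"rz": 0},{"x": -1,"y": 0,"z": 2,"rx": 0,"ry": 0,"rz": 0},{"x": -1,"y": 0,"z": 2,"rx": 0,"ry": 0,"rz": 0}]'

```text
time: 24.2
tool_pos: [0.5341, 0.1644, 0.1041]
tool_rot: [-3.134, -0.523, 1.554]
contact_force: [0.6, -0.2, -1.1]
opening: 0.045
grip_force: 45.0
```

Emit:
arm_command --series '[{"x": 0,"y": 0,"z": 0,"rx": 0,"ry": 0,"rz": 0},{"x": 0,"y": 0,"z": 0,"rx": 0,"ry": 0,"rz": 0},{"x": 0,"y": 0,"z": 0,"rx": 0,"ry": 0,"rz": 0},{"x": 0,"y": 0,"z": 0,"rx": 0,"ry": 0,"rz": 0}]' --hand 70

```text
time: 24.6
tool_pos: [0.5342, 0.1645, 0.1042]
tool_rot: [-3.134, -0.523, 1.554]
contact_force: [-0.6, -0.2, -0.8]
opening: 0.0691
grip_force: 0.0
```

Emit:
arm_command --series '[{"x": 0,"y": 0,"z": -20,"rx": 0,"ry": 0,"rz": 0},{"x": 0,"y": 0,"z": -45,"rx": 0,"ry": 0,"rz": 0},{"x": 0,"y": 0,"z": -75,"rx": 0,"ry": 0,"rz": 0},{"x": 0,"y": 0,"z": -110,"rx": 0,"ry": 0,"rz": 0},{"x": 15,"y": 0,"z": -140,"rx": 0,"ry": 0,"rz": 0},{"x": 30,"y": 0,"z": -140,"rx": 0,"ry": 0,"rz": 0}]'

```text
time: 25.2
tool_pos: [0.5361, 0.1191, 0.244]
tool_rot: [3.142, -0.522, 1.554]
contact_force: [0.3, -0.5, -0.3]
opening: 0.0704
grip_force: 0.0
```

```bash
python3 - <<'E'
from fk import *
from meas import meas
log(); meas(['tube1'],3)
pick([.5535,-.082],.11,28,-105); print(rot().as_matrix().round(2).tolist())
E
```

```text
tube1 [([0.4392, 0.3098, 0.0628], 5), ([0.5534, -0.0813, -0.0037], 6), ([0.5356, 0.305, 0.0631], 6)]
pregrasp [0.588 0.046 0.18 ] (array([-93.4,  54.9,  14.3]), array([  3.9, -91.4,  15.4]))
[ 0.27  0.89  1.23 -0.87  1.71  0.74] 0.0
[[0.02, 1.0, 0.0], [0.87, -0.01, 0.5], [0.5, -0.01, -0.87]]
```

Emit:
arm_command --series '[{"x": -4,"y": 5,"z": -12,"rx": 0.3,"ry": -8,"rz": 1.5},{"x": -8,"y": 10,"z": -20,"rx": 0.7,"ry": -16,"rz": 3},{"x": -14,"y": 15,"z": -25,"rx": 1,"ry": -24,"rz": 4},{"x": -22,"y": 20,"z": -25,"rx": 1.4,"ry": -32,"rz": 5.5},{"x": -30,"y": 25,"z": -22,"rx": 1.7,"ry": -40,"rz": 7},{"x": -40,"y": 30,"z": -16,"rx": 2,"ry": -48,"rz": 8},{"x": -50,"y": 35,"z": -10,"rx": 2.4,"ry": -56,"rz": 9.5},{"x": -60,"y": 40,"z": -4,"rx": 2.7,"ry": -64,"rz": 11},{"x": -70,"y": 45,"z": 2,"rx": 3,"ry": -72,"rz": 12.5},{"x": -82,"y": 50,"z": 8,"rx": 3.4,"ry": -80,"rz": 13.5},{"x": -93,"y": 55,"z": 14,"rx": 3.7,"ry": -87,"rz": 14.8},{"x": -93,"y": 55,"z": 14,"rx": 3.9,"ry": -91.4,"rz": 15.4},{"x": -93,"y": 55,"z": 14,"rx": 3.9,"ry": -91.4,"rz": 15.4},{"x": -93,"y": 55,"z": 14,"rx": 3.9,"ry": -91.4,"rz": 15.4}]' --hand 91

```text
time: 27.2
tool_pos: [0.5881, 0.0464, 0.1811]
tool_rot: [3.14, 1.08, 1.308]
contact_force: [-0.3, 0.4, 0.0]
opening: 0.0908
grip_force: 0.0
```

```bash
python3 - <<'E'
from fk import *
from meas import meas
log(); meas(['tube1'],2)
pick([.5535,-.082],.11,28,-105,0)
E
```

```text
tube1 [([0.4399, 0.3114, 0.0602], 2), ([0.5527, -0.0829, -0.0031], 4)]
pregrasp [ 0.565 -0.039  0.133] (array([  1.3,  -0.3, 100.9]), array([ 0. , -0.1, -0.1]))
[ 0.16  0.89  1.42 -0.94  1.52  0.83] 0.0
```

Emit:
arm_command --series '[{"x": 0,"y": 0,"z": 25,"rx": 0,"ry": 0,"rz": 0},{"x": 1,"y": 0,"z": 50,"rx": 0,"ry": 0,"rz": 0},{"x": 1,"y": 0,"z": 75,"rx": 0,"ry": 0,"rz": 0},{"x": 1,"y": 0,"z": 90,"rx": 0,"ry": 0,"rz": 0},{"x": 1,"y": 0,"z": 101,"rx": 0,"ry": 0,"rz": 0},{"x": 1,"y": 0,"z": 101,"rx": 0,"ry": 0,"rz": 0}]'

```text
time: 28.2
tool_pos: [0.5648, -0.0404, 0.1328]
tool_rot: [3.141, 1.082, 1.307]
contact_force: [0.0, 0.1, -0.2]
opening: 0.0909
grip_force: 0.0
```

Emit:
arm_command --series '[{"x": 0,"y": 0,"z": 0,"rx": 0,"ry": 0,"rz": 0},{"x": 0,"y": 0,"z": 0,"rx": 0,"ry": 0,"rz": 0},{"x": 0,"y": 0,"z": 0,"rx": 0,"ry": 0,"rz": 0},{"x": 0,"y": 0,"z": 0,"rx": 0,"ry": 0,"rz": 0},{"x": 0,"y": 0,"z": 0,"rx": 0,"ry": 0,"rz": 0},{"x": 0,"y": 0,"z": 0,"rx": 0,"ry": 0,"rz": 0},{"x": 0,"y": 0,"z": 0,"rx": 0,"ry": 0,"rz": 0}]' --hand 30 --squeeze 45

```text
time: 28.9
tool_pos: [0.5651, -0.0394, 0.1332]
tool_rot: [3.139, 1.082, 1.306]
contact_force: [0.4, -0.3, 0.4]
opening: 0.0452
grip_force: 44.9
```

Emit:
arm_command --series '[{"x": -17,"y": 0,"z": -9,"rx": 0,"ry": 0,"rz": 0},{"x": -35,"y": 0,"z": -18,"rx": 0,"ry": 0,"rz": 0},{"x": -53,"y": 0,"z": -28,"rx": 0,"ry": 0,"rz": 0},{"x": -71,"y": 0,"z": -37,"rx": 0,"ry": 0,"rz": 0},{"x": -89,"y": 0,"z": -47,"rx": 0,"ry": 0,"rz": 0},{"x": -106,"y": 0,"z": -56,"rx": 0,"ry": 0,"rz": 0},{"x": -106,"y": 0,"z": -56,"rx": 0,"ry": 0,"rz": 0}]'

```text
time: 29.6
tool_pos: [0.5655, -0.0398, 0.2572]
tool_rot: [3.125, 1.08, 1.294]
contact_force: [-0.1, -0.1, -1.4]
opening: 0.0453
grip_force: 44.9
```

```bash
python3 - <<'E'
from fk import *
log(); s=observe(); print(s['grip_force'],s['opening'],s['tool_pos']); print(above(rot(),.11,.632,.14))
E
```

```text
44.89024758338928 0.04525614744602727 [ 0.56550324 -0.03978675  0.25717297]
(array([ 115.6,    7.9, -192.7]), array([ -4.6,  89.6, -15.1]))
```

Emit:
arm_command --series '[{"x": 8,"y": 1,"z": -20,"rx": -0.4,"ry": 8,"rz": -1.5},{"x": 16,"y": 2,"z": -40,"rx": -0.8,"ry": 16,"rz": -2.5},{"x": 26,"y": 3,"z": -60,"rx": -1.2,"ry": 24,"rz": -4},{"x": 36,"y": 3,"z": -80,"rx": -1.6,"ry": 32,"rz": -5.5},{"x": 46,"y": 4,"z": -100,"rx": -2,"ry": 40,"rz": -7},{"x": 56,"y": 5,"z": -120,"rx": -2.4,"ry": 48,"rz": -8},{"x": 68,"y": 5,"z": -138,"rx": -2.8,"ry": 56,"rz": -9.5},{"x": 80,"y": 6,"z": -155,"rx": -3.2,"ry": 64,"rz": -11},{"x": 92,"y": 7,"z": -170,"rx": -3.6,"ry": 72,"rz": -12},{"x": 104,"y": 8,"z": -182,"rx": -4,"ry": 80,"rz": -13.5},{"x": 116,"y": 8,"z": -193,"rx": -4.4,"ry": 86,"rz": -14.5},{"x": 116,"y": 8,"z": -193,"rx": -4.6,"ry": 89.6,"rz": -15.1},{"x": 116,"y": 8,"z": -193,"rx": -4.6,"ry": 89.6,"rz": -15.1},{"x": 116,"y": 8,"z": -193,"rx": -4.6,"ry": 89.6,"rz": -15.1}]'

```text
time: 31.0
tool_pos: [0.6307, 0.1748, 0.241]
tool_rot: [3.141, -0.488, 1.556]
contact_force: [-0.2, -0.1, -1.1]
opening: 0.0452
grip_force: 44.9
```

```bash
python3 - <<'E'
from fk import *
log(); 
s=observe(); print(s['opening'],s['grip_force'],s['qpos']);
for c in('scene','top'): 
  p=read_camera(c)
  for k in ('tube1','tube1_mid'): print(k,[(np.round(m['point'],3).tolist(),round(m['confidence'],2)) for m in mark_of(p,k)])
print(above(Ro.from_euler('xyz',[3.139,1.082,1.306]),.11,.632,0))
E
```

```text
0.04522055511641146 44.89197134971619 [-0.03197034  0.6030961   1.32338845  0.51412018  1.26603979 -0.18761894]
tube1 [([0.535, 0.304, 0.065], 0.79), ([0.632, 0.227, 0.063], 0.75), ([0.632, 0.308, 0.192], 0.62), ([0.443, 0.308, 0.061], 0.56), ([0.416, -0.263, 0.036], 0.49)]
tube1_mid [([0.534, 0.227, 0.065], 0.77), ([0.624, -0.256, 0.107], 0.69), ([0.349, 0.097, 0.002], 0.22)]
tube1 [([0.438, 0.308, 0.063], 0.83), ([0.63, 0.31, 0.193], 0.63), ([0.534, 0.305, 0.064], 0.59)]
tube1_mid []
(array([-64.3,   0.6, 119.2]), array([ 0. , -0.1,  0.1]))
```

Emit:
arm_command --series '[{"x": -12,"y": 0,"z": 21,"rx": 0,"ry": 0,"rz": 0},{"x": -23,"y": 0,"z": 42,"rx": 0,"ry": 0,"rz": 0},{"x": -34,"y": 1,"z": 63,"rx": 0,"ry": 0,"rz": 0},{"x": -45,"y": 1,"z": 84,"rx": 0,"ry": 0,"rz": 0},{"x": -52,"y": 1,"z": 96,"rx": 0,"ry": 0,"rz": 0},{"x": -57,"y": 1,"z": 105,"rx": 0,"ry": 0,"rz": 0},{"x": -61,"y": 1,"z": 112,"rx": 0,"ry": 0,"rz": 0},{"x": -64,"y": 1,"z": 118,"rx": 0,"ry": 0,"rz": 0},{"x": -64,"y": 1,"z": 119,"rx": 0,"ry": 0,"rz": 0},{"x": -64,"y": 1,"z": 119,"rx": 0,"ry": 0,"rz": 0},{"x": -65,"y": 1,"z": 120,"rx": 0,"ry": 0,"rz": 0},{"x": -65,"y": 1,"z": 120,"rx": 0,"ry": 0,"rz": 0}]'

```text
time: 32.5
tool_pos: [0.6321, 0.1747, 0.1092]
tool_rot: [3.138, -0.493, 1.561]
contact_force: [-11.4, -5.6, 21.1]
opening: 0.0453
grip_force: 44.9
```

Emit:
arm_command --series '[{"x": 0,"y": 0,"z": 0,"rx": 0,"ry": 0,"rz": 0},{"x": 0,"y": 0,"z": 0,"rx": 0,"ry": 0,"rz": 0},{"x": 0,"y": 0,"z": 0,"rx": 0,"ry": 0,"rz": 0},{"x": 0,"y": 0,"z": 0,"rx": 0,"ry": 0,"rz": 0}]' --hand 70

```text
time: 32.9
tool_pos: [0.6322, 0.1745, 0.1048]
tool_rot: [3.14, -0.49, 1.558]
contact_force: [0.2, 0.1, -0.7]
opening: 0.0689
grip_force: 0.0
```

Emit:
arm_command --series '[{"x": 0,"y": 0,"z": -20,"rx": 0,"ry": 0,"rz": 0},{"x": 0,"y": 0,"z": -45,"rx": 0,"ry": 0,"rz": 0},{"x": 0,"y": 0,"z": -75,"rx": 0,"ry": 0,"rz": 0},{"x": 0,"y": 0,"z": -115,"rx": 0,"ry": 0,"rz": 0},{"x": 0,"y": 0,"z": -160,"rx": 0,"ry": 0,"rz": 0},{"x": 0,"y": 0,"z": -200,"rx": 0,"ry": 0,"rz": 0},{"x": 0,"y": 0,"z": -200,"rx": 0,"ry": 0,"rz": 0}]'

```text
time: 33.6
tool_pos: [0.6325, 0.0779, 0.2868]
tool_rot: [3.128, -0.489, 1.561]
contact_force: [-0.4, 0.2, 0.9]
opening: 0.07
grip_force: 0.0
```

```bash
python3 - <<'E'
from fk import *
from meas import meas
log(); meas(['tube1','mallet_head','mallet_grip','pad','mallet','plunger_left_top','plunger_right_top'],3)
a=read_camera('top'); b=read_camera('scene');cv2.imwrite('pics/i.png',np.hstack([cv2.resize(a['pixels'][140:290,160:320],(400,375)),cv2.resize(b['pixels'][210:330,270:400],(400,375))]))
s=observe();print(s['tool_pos'])
E
```

```text
tube1 [([0.6326, 0.308, 0.0599], 5), ([0.5371, 0.3051, 0.0632], 6), ([0.4396, 0.3085, 0.0617], 6)]
mallet_head [([0.4374, -0.1858, 0.0412], 6), ([0.2997, -0.341, 0.0352], 3)]
mallet_grip [([0.4197, -0.2606, 0.0381], 6), ([0.2235, -0.3492, 0.0357], 5)]
pad [([0.4377, -0.1898, -0.0012], 6)]
mallet [([0.4358, -0.1872, 0.0048], 6), ([0.2957, -0.3385, -0.001], 3), ([0.4416, 0.2324, 0.063], 2)]
plunger_left_top [([0.6267, -0.2608, 0.113], 6)]
plunger_right_top [([0.5812, -0.3274, 0.1101], 5)]
[0.63045512 0.0803041  0.28119667]
```

View pics/i.png

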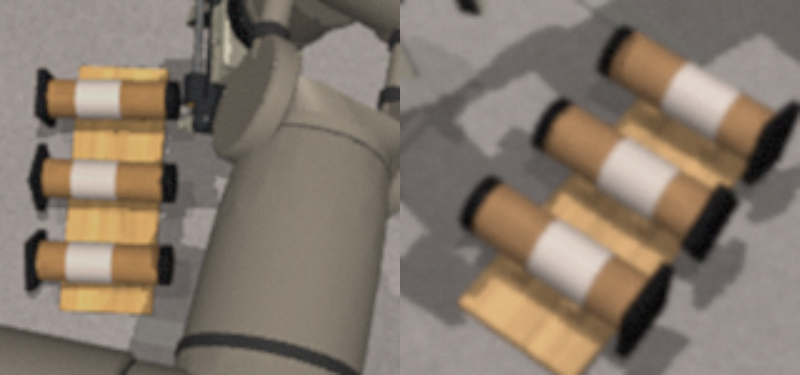

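All three tubes lie level in their cradles (white bands at (97,97), (93,180) and (88,262) in the left half). The next step is to pick up the mallet, so I'm checking reach.

```bash
cat >> fk.py <<'E'
def down(th): # tool down, tool x at angle th deg
    c,s=np.cos(np.radians(th)),np.sin(np.radians(th)); x=np.array([c,s,0]);z=np.array([0,0,-1.])
    return Ro.from_matrix(np.array([x,np.cross(z,x),z]).T)
E
python3 - <<'E'
from fk import *
hd=np.array([.4372,-.186]);u=np.array([-.0175,-.0747]);u/=np.linalg.norm(u)
g=hd+.075*u;print(g)
R=down(76.8);print(ik(np.r_[g,.087],R))
for X in ([.6262,-.2608],[.5815,-.3272]):
  for th in (145,165,180,-160):
    t=np.radians(th); gg=np.array(X)+.075*np.array([np.cos(t),np.sin(t)])
    for z in (.15,.27): q,e=ik(np.r_[gg,z+.03],down(th-180)); print(X,th,gg.round(3),q.round(2),round(e,3))
print(delta(np.r_[g,.24],R),delta(np.r_[g,.087],R), observe()['qpos'])
E
```

```text
[ 0.42009289 -0.25902292]
(array([-7.07922744e-01,  5.57184301e-01,  1.84992283e+00, -3.17168253e-12,
        7.34485526e-01, -4.77539283e-01]), np.float64(3.4240149554274156e-12))
[0.6262, -0.2608] 145 [ 0.565 -0.218] [-0.49  0.59  1.44  0.    1.11  1.69] 0.0
[0.6262, -0.2608] 145 [ 0.565 -0.218] [-0.49  0.49  1.28  0.    1.38  1.69] 0.0
[0.6262, -0.2608] 165 [ 0.554 -0.241] [-0.54  0.59  1.45  0.    1.11  1.29] 0.0
[0.6262, -0.2608] 165 [ 0.554 -0.241] [-0.54  0.48  1.28 -0.    1.38  1.29] 0.0
[0.6262, -0.2608] 180 [ 0.551 -0.261] [-0.57  0.6   1.43 -0.    1.11  1.  ] 0.0
[0.6262, -0.2608] 180 [ 0.551 -0.261] [-0.57  0.5   1.26  0.    1.39  1.  ] 0.0
[0.6262, -0.2608] -160 [ 0.556 -0.286] [-0.6   0.62  1.38 -0.    1.14  0.62] 0.0
[0.6262, -0.2608] -160 [ 0.556 -0.286] [-0.6   0.53  1.21  0.    1.41  0.62] 0.0
[0.5815, -0.3272] 145 [ 0.52  -0.284] [-0.63  0.57  1.48  0.    1.09  1.55] 0.0
[0.5815, -0.3272] 145 [ 0.52  -0.284] [-0.63  0.46  1.32 -0.    1.36  1.55] 0.0
[0.5815, -0.3272] 165 [ 0.509 -0.308] [-0.67  0.57  1.48  0.    1.09  1.16] 0.0
[0.5815, -0.3272] 165 [ 0.509 -0.308] [-0.67  0.47  1.31 -0.    1.37  1.16] 0.0
[0.5815, -0.3272] 180 [ 0.507 -0.327] [-0.7   0.59  1.45 -0.    1.1   0.87] 0.0
[0.5815, -0.3272] 180 [ 0.507 -0.327] [-0.7   0.48  1.28  0.    1.38  0.87] 0.0
[0.5815, -0.3272] -160 [ 0.511 -0.353] [-0.73  0.62  1.39 -0.    1.13  0.49] 0.0
[0.5815, -0.3272] -160 [ 0.511 -0.353] [-0.73  0.52  1.22 -0.    1.4   0.49] 0.0
(array([-321.1, -205.7, -125.1]), array([ -3. , -28. ,  12.2])) (array([-393.2, -205.9,    9.9]), array([ -3. , -28. ,  12.2])) [-0.18301854  0.56634691  1.27440996  0.48983537  1.4101742  -0.27642178]
```

Emit:
arm_command --series '[{"x": -40,"y": -25,"z": -15,"rx": -0.5,"ry": -4,"rz": 2},{"x": -80,"y": -50,"z": -31,"rx": -1,"ry": -8,"rz": 4},{"x": -120,"y": -77,"z": -47,"rx": -1.5,"ry": -12,"rz": 5},{"x": -160,"y": -103,"z": -62,"rx": -2,"ry": -16,"rz": 7},{"x": -200,"y": -129,"z": -78,"rx": -2,"ry": -20,"rz": 9},{"x": -240,"y": -155,"z": -94,"rx": -2.5,"ry": -24,"rz": 11},{"x": -280,"y": -180,"z": -110,"rx": -3,"ry": -28,"rz": 12},{"x": -321,"y": -206,"z": -125,"rx": -3,"ry": -28,"rz": 12.2},{"x": -321,"y": -206,"z": -125,"rx": -3,"ry": -28,"rz": 12.2},{"x": -321,"y": -206,"z": -125,"rx": -3,"ry": -28,"rz": 12.2}]' --hand 70

```text
time: 37.1
tool_pos: [0.4193, -0.2596, 0.24]
tool_rot: [3.141, -0.001, 1.337]
contact_force: [0.3, 0.8, 0.1]
opening: 0.0701
grip_force: 0.0
```

```bash
python3 - <<'E'
from fk import *
from meas import meas
log(); meas(['mallet_head','mallet_grip'],2)
hd=np.array([.4372,-.186]);u=np.array([-.0175,-.0747]);u/=np.linalg.norm(u)
print(delta(np.r_[hd+.075*u,.087],down(76.8)))
b=read_camera('scene');a=read_camera('top');print([trace(p,'mallet')[0]['pixels'].sum() for p in(a,b)])
cv2.imwrite('pics/j.png',cv2.resize(b['pixels'][90:230,130:300],None,fx=3.5,fy=3.5))
E
```

```text
mallet_head [([0.2984, -0.3373, 0.0338], 2), ([0.4376, -0.1842, 0.0414], 4)]
mallet_grip [([0.4188, -0.2612, 0.0377], 4)]
(array([ -0.4,   0.2, 153. ]), array([ 0., -0., -0.]))
[np.int64(524), np.int64(737)]
```

View pics/j.png

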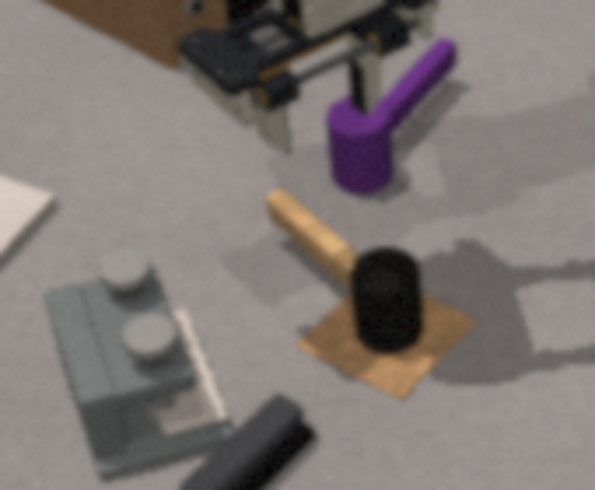

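The open gripper is above the handle at crop pixel (310,230), and both the purple mallet at (360,150) and the punch are clear of it. I'm descending.

Emit:
arm_command --series '[{"x": 0,"y": 0,"z": 30,"rx": 0,"ry": 0,"rz": 0},{"x": 0,"y": 0,"z": 60,"rx": 0,"ry": 0,"rz": 0},{"x": 0,"y": 0,"z": 90,"rx": 0,"ry": 0,"rz": 0},{"x": 0,"y": 0,"z": 115,"rx": 0,"ry": 0,"rz": 0},{"x": 0,"y": 0,"z": 135,"rx": 0,"ry": 0,"rz": 0},{"x": 0,"y": 0,"z": 147,"rx": 0,"ry": 0,"rz": 0},{"x": 0,"y": 0,"z": 153,"rx": 0,"ry": 0,"rz": 0},{"x": 0,"y": 0,"z": 153,"rx": 0,"ry": 0,"rz": 0}]'

```text
time: 38.7
tool_pos: [0.4198, -0.2589, 0.0868]
tool_rot: [-3.142, -0.0, 1.34]
contact_force: [-0.8, 0.6, -0.1]
opening: 0.0698
grip_force: 0.0
```

Emit:
arm_command --series '[{"x": 0,"y": 0,"z": 0,"rx": 0,"ry": 0,"rz": 0},{"x": 0,"y": 0,"z": 0,"rx": 0,"ry": 0,"rz": 0},{"x": 0,"y": 0,"z": 0,"rx": 0,"ry": 0,"rz": 0},{"x": 0,"y": 0,"z": 0,"rx": 0,"ry": 0,"rz": 0},{"x": 0,"y": 0,"z": 0,"rx": 0,"ry": 0,"rz": 0},{"x": 0,"y": 0,"z": 0,"rx": 0,"ry": 0,"rz": 0},{"x": 0,"y": 0,"z": 0,"rx": 0,"ry": 0,"rz": 0},{"x": 0,"y": 0,"z": 0,"rx": 0,"ry": 0,"rz": 0}]' --hand 5 --squeeze 55

```text
time: 39.5
tool_pos: [0.4199, -0.2589, 0.087]
tool_rot: [3.141, 0.0, 1.34]
contact_force: [0.6, -0.3, 0.4]
opening: 0.0195
grip_force: 55.0
```

Emit:
arm_command --series '[{"x": 0,"y": 0,"z": -20,"rx": 0,"ry": 0,"rz": 0},{"x": 0,"y": 0,"z": -45,"rx": 0,"ry": 0,"rz": 0},{"x": 0,"y": 0,"z": -70,"rx": 0,"ry": 0,"rz": 0},{"x": 0,"y": 0,"z": -95,"rx": 0,"ry": 0,"rz": 0},{"x": 0,"y": 0,"z": -120,"rx": 0,"ry": 0,"rz": 0},{"x": 0,"y": 0,"z": -140,"rx": 0,"ry": 0,"rz": 0},{"x": 0,"y": 0,"z": -140,"rx": 0,"ry": 0,"rz": 0}]'

```text
time: 40.2
tool_pos: [0.4206, -0.2595, 0.2291]
tool_rot: [3.137, 0.002, 1.34]
contact_force: [-0.2, -0.2, -3.0]
opening: 0.0198
grip_force: 55.0
```

```bash
python3 - <<'E'
from fk import *
log(); s=observe(); print(s['opening'],s['grip_force'],s['tool_pos'])
t=np.radians(165);g=np.array([.6262,-.2608])+.075*np.array([np.cos(t),np.sin(t)])
print(delta(np.r_[g,.235],down(-15)))
for c in('scene','top'):
  p=read_camera(c)
  for k in('mallet_head','mallet_grip'): print(k,[(np.round(m['point'],3).tolist(),round(m['confidence'],2)) for m in mark_of(p,k)])
E
```

```text
0.01982320937333023 54.99037206172943 [ 0.42061172 -0.25951397  0.22912917]
(array([ 48.1, 125.5,  -5.4]), array([ 0.3, -0.1, 91.8]))
mallet_head [([0.437, -0.184, 0.183], 0.84), ([0.295, -0.336, 0.035], 0.71)]
mallet_grip [([0.418, -0.262, 0.177], 0.92), ([0.219, -0.348, 0.032], 0.77)]
mallet_head [([0.438, -0.184, 0.178], 0.58), ([0.533, 0.222, 0.069], 0.33)]
mallet_grip [([0.421, -0.26, 0.177], 0.61), ([0.631, 0.308, 0.061], 0.37)]
```

Emit:
arm_command --series '[{"x": 0,"y": 5,"z": -5,"rx": 0,"ry": 0,"rz": 7},{"x": 4,"y": 10,"z": -10,"rx": 0,"ry": 0,"rz": 14},{"x": 8,"y": 20,"z": -15,"rx": 0,"ry": 0,"rz": 21},{"x": 12,"y": 30,"z": -20,"rx": 0,"ry": 0,"rz": 28},{"x": 16,"y": 40,"z": -20,"rx": 0,"ry": 0,"rz": 35},{"x": 20,"y": 50,"z": -20,"rx": 0,"ry": 0,"rz": 42},{"x": 24,"y": 60,"z": -20,"rx": 0,"ry": 0,"rz": 49},{"x": 28,"y": 72,"z": -20,"rx": 0,"ry": 0,"rz": 56},{"x": 32,"y": 84,"z": -20,"rx": 0,"ry": 0,"rz": 63},{"x": 36,"y": 96,"z": -18,"rx": 0,"ry": 0,"rz": 70},{"x": 40,"y": 106,"z": -16,"rx": 0,"ry": 0,"rz": 77},{"x": 44,"y": 116,"z": -12,"rx": 0,"ry": 0,"rz": 84},{"x": 48,"y": 122,"z": -8,"rx": 0,"ry": 0,"rz": 90},{"x": 48,"y": 125.5,"z": -6,"rx": 0,"ry": 0,"rz": 91.8},{"x": 48,"y": 125.5,"z": -6,"rx": 0,"ry": 0,"rz": 91.8},{"x": 48,"y": 125.5,"z": -6,"rx": 0,"ry": 0,"rz": 91.8}]'

```text
time: 42.1
tool_pos: [0.5526, -0.2407, 0.2322]
tool_rot: [-3.141, 0.001, -0.261]
contact_force: [-0.2, 0.2, -2.7]
opening: 0.0196
grip_force: 55.0
```

```bash
python3 - <<'E'
from fk import *
s=observe(); print(s['opening'],s['grip_force'],s['tool_pos'],s['tool_rot'])
for c in('scene','top'):
  p=read_camera(c)
  for k in('mallet_head','mallet_grip','plunger_left_top','plunger_right_top','punch'): print(k,[(np.round(m['point'],3).tolist(),round(m['confidence'],2)) for m in mark_of(p,k)])
  cv2.imwrite('pics/k_%s.png'%c,p['pixels'])
a=cv2.imread('pics/k_scene.png')[110:260,120:280];b=cv2.imread('pics/k_top.png')[130:280,290:450]
cv2.imwrite('pics/k.png',np.hstack([cv2.resize(a,(400,375)),cv2.resize(b,(400,375))]))
t=np.radians(165);g=np.array([.6262,-.2608])+.075*np.array([np.cos(t),np.sin(t)])
print(delta(np.r_[g,.235],down(-15)))
E
```

```text
0.01963776085337774 54.99023795127869 [ 0.55263048 -0.24070368  0.23215879] [-3.14106177e+00  1.38724733e-03 -2.61267284e-01]
mallet_head [([0.622, -0.255, 0.186], 0.84), ([0.299, -0.338, 0.035], 0.79), ([0.631, 0.225, 0.064], 0.21)]
mallet_grip [([0.548, -0.239, 0.184], 0.73), ([0.221, -0.348, 0.035], 0.6)]
plunger_left_top [([0.625, -0.26, 0.111], 0.78), ([0.632, 0.228, 0.059], 0.18)]
plunger_right_top []
punch [([0.606, -0.294, 0.001], 0.92)]
mallet_head [([0.301, -0.34, 0.036], 0.61), ([0.534, 0.301, 0.062], 0.46)]
mallet_grip [([0.222, -0.348, 0.038], 0.92), ([0.534, 0.224, 0.068], 0.47)]
plunger_left_top [([0.535, 0.224, 0.066], 0.55), ([0.635, 0.306, 0.06], 0.47)]
plunger_right_top [([0.622, -0.175, -0.002], 0.63)]
punch []
(array([ 0.9,  0.3, -1.9]), array([ 0., -0., -0.]))
```

View pics/k.png

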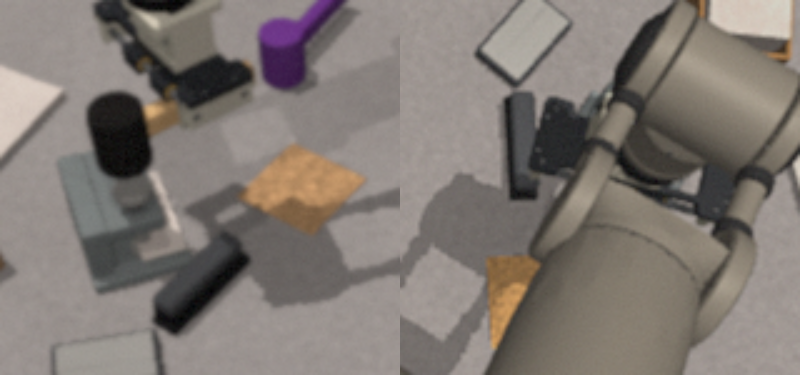

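The mallet head is over the left plunger (left half of the picture: head at (118,130), plunger at (130,188)). I'm striking and returning.

Emit:
arm_command --series '[{"x": 1,"y": 0,"z": 8,"rx": 0,"ry": 0,"rz": 0},{"x": 1,"y": 0,"z": 28,"rx": 0,"ry": 0,"rz": 0},{"x": 1,"y": 0,"z": 51,"rx": 0,"ry": 0,"rz": 0},{"x": 1,"y": 0,"z": 52,"rx": 0,"ry": 0,"rz": 0}]'

```text
time: 43.1
tool_pos: [0.5537, -0.2411, 0.1793]
tool_rot: [-3.141, 0.001, -0.262]
contact_force: [-1.6, 0.1, 0.8]
opening: 0.0196
grip_force: 55.0
```

```bash
python3 - <<'E'
from fk import *
s=observe(); print(s['opening'],s['contact_force'],s['tool_pos'],s['tool_rot'])
E
```

```text
0.019604842473787302 [-1.61412232  0.05075017  0.75266907] [ 0.55367112 -0.24105038  0.17930681] [-3.14119515e+00  1.13824844e-03 -2.62443220e-01]
```

Emit:
arm_command --series '[{"x": 0,"y": 0,"z": 1.5,"rx": 0,"ry": 0,"rz": 0},{"x": 0,"y": 0,"z": 2.5,"rx": 0,"ry": 0,"rz": 0},{"x": 0,"y": 0,"z": 2.5,"rx": 0,"ry": 0,"rz": 0}]'

```text
time: 43.4
tool_pos: [0.5539, -0.2411, 0.1792]
tool_rot: [3.141, -0.001, -0.262]
contact_force: [-1.7, 0.0, 0.7]
opening: 0.0201
grip_force: 55.0
```

```bash
python3 - <<'E'
from fk import *
s=observe(); print(s['opening'],np.round(s['contact_force'],1),np.round(s['torque'],2),s['tool_pos'],s['tool_rot'],s['joint_efforts'])
p=read_camera('scene')
for k in('mallet_head','mallet_grip'): print(k,[(np.round(m['point'],3).tolist(),round(m['confidence'],2)) for m in mark_of(p,k)])
s=observe(); print(np.round(s['contact_force'],1),s['tool_pos'])
cv2.imwrite('pics/l.png',cv2.resize(p['pixels'][110:260,120:280],None,fx=4,fy=4,interpolation=2))
E
```

```text
0.020110146096926997 [-1.7  0.   0.7] [ 0.08  0.53 -0.03] [ 0.55390646 -0.24109229  0.17915583] [ 3.14147453e+00 -6.31471394e-04 -2.62235001e-01] [ 2.06756336e-01 -5.28077424e+01 -2.32325435e+01  2.31312350e-01
 -7.84568377e-01  2.22873408e-03]
mallet_head [([0.622, -0.254, 0.137], 0.93), ([0.301, -0.336, 0.036], 0.59), ([0.632, 0.226, 0.062], 0.18)]
mallet_grip [([0.223, -0.347, 0.035], 0.76), ([0.55, -0.241, 0.129], 0.56)]
[-2.3  1.4  1.9] [ 0.55397248 -0.24111754  0.17905624]
```

View pics/l.png

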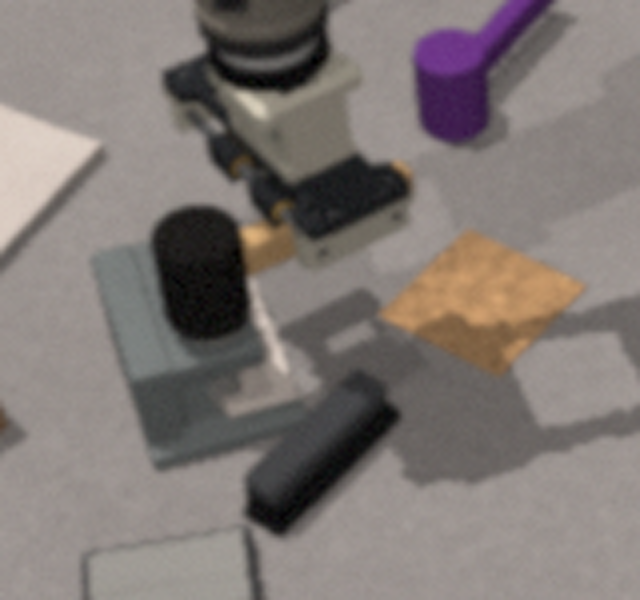

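Emit:
arm_command --series '[{"x": 0,"y": 0,"z": 1.5,"rx": 0,"ry": 0,"rz": 0},{"x": 0,"y": 0,"z": 3,"rx": 0,"ry": 0,"rz": 0},{"x": 0,"y": 0,"z": 3,"rx": 0,"ry": 0,"rz": 0}]'

```text
time: 43.85
tool_pos: [0.5539, -0.2411, 0.1779]
tool_rot: [3.141, -0.002, -0.262]
contact_force: [-8.8, 3.2, 15.0]
opening: 0.0194
grip_force: 55.0
```

```bash
python3 - <<'E'
from fk import *
s=observe(); print(np.round(s['contact_force'],1),np.round(s['torque'],2),s['tool_pos'],s['tool_rot'])
for c in range(3):
  p=read_camera('scene')
  for k in('mallet_head','mallet_grip','plunger_left_top'): print(k,[(np.round(m['point'],3).tolist(),round(m['confidence'],2)) for m in mark_of(p,k)][:2])
E
```

```text
[-8.8  3.2 15. ] [0.39 1.1  0.09] [ 0.55389674 -0.24113548  0.17785282] [ 3.14098448e+00 -1.89339144e-03 -2.62153447e-01]
mallet_head [([0.297, -0.337, 0.036], 0.7), ([0.623, -0.257, 0.136], 0.6)]
mallet_grip [([0.219, -0.346, 0.034], 0.8), ([0.546, -0.237, 0.128], 0.72)]
plunger_left_top [([0.626, -0.258, 0.1], 0.51)]
mallet_head [([0.626, -0.257, 0.133], 0.66), ([0.296, -0.338, 0.033], 0.57)]
mallet_grip [([0.552, -0.244, 0.128], 0.95), ([0.349, 0.095, 0.002], 0.53)]
plunger_left_top [([0.627, -0.26, 0.096], 0.36)]
mallet_head [([0.624, -0.258, 0.135], 0.96), ([0.297, -0.335, 0.036], 0.85)]
mallet_grip [([0.551, -0.239, 0.13], 0.65), ([0.622, -0.262, 0.097], 0.54)]
plunger_left_top [([0.624, -0.256, 0.096], 0.4)]
```

The stop is reached (18 N, plunger top about 0.097 m). I'm raising the mallet and moving over to the right plunger.

Emit:
arm_command --series '[{"x": 0,"y": 0,"z": -20,"rx": 0,"ry": 0,"rz": 0},{"x": 0,"y": 0,"z": -42,"rx": 0,"ry": 0,"rz": 0},{"x": 0,"y": 0,"z": -58,"rx": 0,"ry": 0,"rz": 0},{"x": -8,"y": 20,"z": -58,"rx": 0,"ry": 0,"rz": 0},{"x": -16,"y": 45,"z": -58,"rx": 0,"ry": 0,"rz": 0},{"x": -24,"y": 68,"z": -58,"rx": 0,"ry": 0,"rz": 0},{"x": -26,"y": 76,"z": -58,"rx": 0,"ry": 0,"rz": 0},{"x": -26,"y": 76,"z": -58,"rx": 0,"ry": 0,"rz": 0}]'

```text
time: 45.25
tool_pos: [0.5088, -0.3087, 0.2333]
tool_rot: [-3.141, -0.001, -0.264]
contact_force: [-0.3, -0.1, -2.9]
opening: 0.0196
grip_force: 55.0
```

```bash
python3 - <<'E'
from fk import *
s=observe(); print(s['opening'],s['grip_force'],s['tool_pos'])
t=np.radians(165);g=np.array([.5815,-.3272])+.075*np.array([np.cos(t),np.sin(t)])
print(delta(np.r_[g,.235],down(-15)))
from meas import meas
meas(['mallet_head','mallet_grip','plunger_left_top','plunger_right_top'],3)
E
```

```text
0.01962453055473196 54.99768912792206 [ 0.50882967 -0.308655    0.23327793]
(array([-0. , -0.9, -1.7]), array([-0. , -0. , -0.1]))
mallet_head [([0.2959, -0.3376, 0.0351], 3), ([0.5806, -0.3251, 0.189], 6)]
mallet_grip [([0.506, -0.3088, 0.1842], 3), ([0.2231, -0.3492, 0.0321], 3)]
plunger_left_top [([0.6248, -0.2601, 0.1115], 5)]
plunger_right_top [([0.4399, 0.2278, 0.0601], 2), ([0.584, -0.3262, 0.1084], 2)]
```

Emit:
arm_command --series '[{"x": 0,"y": 0,"z": 8,"rx": 0,"ry": 0,"rz": 0},{"x": 0,"y": 0,"z": 28,"rx": 0,"ry": 0,"rz": 0},{"x": 0,"y": 0,"z": 52,"rx": 0,"ry": 0,"rz": 0},{"x": 0,"y": 0,"z": 55,"rx": 0,"ry": 0,"rz": 0},{"x": 0,"y": 0,"z": 57,"rx": 0,"ry": 0,"rz": 0},{"x": 0,"y": 0,"z": 58,"rx": 0,"ry": 0,"rz": 0}]'

```text
time: 47.35
tool_pos: [0.5085, -0.3077, 0.1767]
tool_rot: [3.142, 0.001, -0.262]
contact_force: [-7.8, 3.7, 11.0]
opening: 0.0197
grip_force: 55.0
```

Emit:
arm_command --series '[{"x": 0,"y": 0,"z": -20,"rx": 0,"ry": 0,"rz": 0},{"x": 0,"y": 0,"z": -42,"rx": 0,"ry": 0,"rz": 0},{"x": 0,"y": 0,"z": -62,"rx": 0,"ry": 0,"rz": 0},{"x": 0,"y": 0,"z": -68,"rx": 0,"ry": 0,"rz": 0},{"x": 0,"y": 0,"z": -68,"rx": 0,"ry": 0,"rz": 0}]'

```text
time: 47.85
tool_pos: [0.5093, -0.3079, 0.2442]
tool_rot: [3.141, -0.002, -0.262]
contact_force: [-0.6, -0.4, -2.6]
opening: 0.0198
grip_force: 55.0
```

```bash
python3 - <<'E'
from fk import *
s=observe(); print(s['opening'],s['grip_force'],s['tool_pos'])
print(delta(np.array([.4204,-.2605,.24]),down(76.8)))
from meas import meas
meas(['mallet_head','mallet_grip','plunger_left_top','plunger_right_top','tube1','pad'],3)
E
```

```text
0.019773739340352557 54.99364256858826 [ 0.5092806  -0.30789214  0.24423611]
(array([-98.1, -22.7,   4. ]), array([  0.1,  -0.1, -91.8]))
mallet_head [([0.5815, -0.3251, 0.2009], 5), ([0.2967, -0.3368, 0.0354], 2)]
mallet_grip [([0.2239, -0.3483, 0.0312], 3), ([0.5034, -0.3081, 0.1939], 2)]
plunger_left_top [([0.6251, -0.2608, 0.1127], 6)]
plunger_right_top [([0.5823, -0.3273, 0.109], 3)]
tube1 [([0.5363, 0.306, 0.0628], 6), ([0.4393, 0.3088, 0.0626], 6), ([0.6325, 0.308, 0.0588], 6), ([0.5333, 0.2275, 0.0603], 2), ([0.5812, -0.3247, 0.2012], 2)]
pad [([0.4374, -0.1904, -0.0023], 6)]
```

Emit:
arm_command --series '[{"x": -7,"y": -2,"z": 0,"rx": 0,"ry": 0,"rz": -7},{"x": -14,"y": -4,"z": 0,"rx": 0,"ry": 0,"rz": -14},{"x": -21,"y": -6,"z": 0,"rx": 0,"ry": 0,"rz": -21},{"x": -28,"y": -8,"z": 0,"rx": 0,"ry": 0,"rz": -28},{"x": -36,"y": -10,"z": 0,"rx": 0,"ry": 0,"rz": -35},{"x": -44,"y": -12,"z": 0,"rx": 0,"ry": 0,"rz": -42},{"x": -52,"y": -14,"z": 0,"rx": 0,"ry": 0,"rz": -49},{"x": -60,"y": -16,"z": 0,"rx": 0,"ry": 0,"rz": -56},{"x": -68,"y": -17,"z": 0,"rx": 0,"ry": 0,"rz": -63},{"x": -76,"y": -18,"z": 0,"rx": 0,"ry": 0,"rz": -70},{"x": -84,"y": -20,"z": 0,"rx": 0,"ry": 0,"rz": -77},{"x": -92,"y": -22,"z": 2,"rx": 0,"ry": 0,"rz": -84},{"x": -98,"y": -23,"z": 4,"rx": 0,"ry": 0,"rz": -90},{"x": -98,"y": -23,"z": 4,"rx": 0,"ry": 0,"rz": -91.8},{"x": -98,"y": -23,"z": 4,"rx": 0,"ry": 0,"rz": -91.8},{"x": -98,"y": -23,"z": 4,"rx": 0,"ry": 0,"rz": -91.8}]'

```text
time: 51.55
tool_pos: [0.4206, -0.2603, 0.2397]
tool_rot: [3.14, 0.0, 1.339]
contact_force: [0.2, 0.4, -2.2]
opening: 0.0201
grip_force: 55.0
```

```bash
python3 - <<'E'
from fk import *
s=observe(); print(s['opening'],s['grip_force'],s['tool_pos'])
print(delta(np.array([.4204,-.2610,.088]),down(76.8)))
from meas import meas
meas(['mallet_head','mallet_grip','pad'],3)
E
```

```text
0.020122853527969577 54.99359607696533 [ 0.4206136 -0.2602996  0.2397262]
(array([ -0.7,  -0.2, 151.7]), array([ 0.1,  0. , -0.1]))
mallet_head [([0.2968, -0.3378, 0.035], 3), ([0.4378, -0.1867, 0.1968], 6)]
mallet_grip [([0.4197, -0.2628, 0.1908], 6), ([0.2214, -0.3475, 0.0329], 3)]
pad [([0.4384, -0.1898, -0.0029], 5), ([0.6302, 0.2274, 0.0614], 2)]
```

Emit:
arm_command --series '[{"x": -1,"y": 0,"z": 30,"rx": 0,"ry": 0,"rz": 0},{"x": -1,"y": 0,"z": 60,"rx": 0,"ry": 0,"rz": 0},{"x": -1,"y": 0,"z": 90,"rx": 0,"ry": 0,"rz": 0},{"x": -1,"y": 0,"z": 115,"rx": 0,"ry": 0,"rz": 0},{"x": -1,"y": 0,"z": 132,"rx": 0,"ry": 0,"rz": 0},{"x": -1,"y": 0,"z": 143,"rx": 0,"ry": 0,"rz": 0},{"x": -1,"y": 0,"z": 149,"rx": 0,"ry": 0,"rz": 0},{"x": -1,"y": 0,"z": 151,"rx": 0,"ry": 0,"rz": 0},{"x": -1,"y": 0,"z": 152,"rx": 0,"ry": 0,"rz": 0},{"x": -1,"y": 0,"z": 152,"rx": 0,"ry": 0,"rz": 0}]'

```text
time: 53.75
tool_pos: [0.4206, -0.2614, 0.0881]
tool_rot: [3.14, 0.001, 1.34]
contact_force: [-0.2, -0.1, -1.8]
opening: 0.0197
grip_force: 55.0
```

Emit:
arm_command --series '[{"x": 0,"y": 0,"z": 1,"rx": 0,"ry": 0,"rz": 0},{"x": 0,"y": 0,"z": 1,"rx": 0,"ry": 0,"rz": 0}]'

```text
time: 53.95
tool_pos: [0.4204, -0.2613, 0.0869]
tool_rot: [3.14, 0.0, 1.34]
contact_force: [-0.1, -0.9, -2.4]
opening: 0.0197
grip_force: 55.0
```

Emit:
arm_command --series '[{"x": 0,"y": 0,"z": 0,"rx": 0,"ry": 0,"rz": 0},{"x": 0,"y": 0,"z": 0,"rx": 0,"ry": 0,"rz": 0},{"x": 0,"y": 0,"z": 0,"rx": 0,"ry": 0,"rz": 0},{"x": 0,"y": 0,"z": 0,"rx": 0,"ry": 0,"rz": 0},{"x": 0,"y": 0,"z": 0,"rx": 0,"ry": 0,"rz": 0},{"x": 0,"y": 0,"z": 0,"rx": 0,"ry": 0,"rz": 0}]' --hand 70

```text
time: 54.55
tool_pos: [0.4203, -0.2611, 0.0865]
tool_rot: [3.141, 0.0, 1.34]
contact_force: [0.5, 0.7, -0.2]
opening: 0.0633
grip_force: 0.0
```

Emit:
arm_command --series '[{"x": 0,"y": 0,"z": -20,"rx": 0,"ry": 0,"rz": 0},{"x": 0,"y": 0,"z": -50,"rx": 0,"ry": 0,"rz": 0},{"x": 0,"y": 0,"z": -90,"rx": 0,"ry": 0,"rz": 0},{"x": 0,"y": 0,"z": -130,"rx": 0,"ry": 0,"rz": 0},{"x": 0,"y": 0,"z": -170,"rx": 0,"ry": 0,"rz": 0},{"x": 0,"y": 0,"z": -170,"rx": 0,"ry": 0,"rz": 0}]'

```text
time: 55.15
tool_pos: [0.4219, -0.2625, 0.2618]
tool_rot: [3.132, 0.005, 1.34]
contact_force: [-0.0, -1.0, -0.1]
opening: 0.0695
grip_force: 0.0
```

```bash
python3 - <<'E'
from fk import *
from meas import meas
meas(['mallet_head','mallet_grip','pad','plunger_left_top','plunger_right_top','tube1'],3)
p=read_camera('scene'); cv2.imwrite('pics/m.png',cv2.resize(p['pixels'][90:330,130:410],None,fx=2.4,fy=2.4))
E
```

```text
mallet_head [([0.299, -0.3381, 0.0356], 3), ([0.4383, -0.1857, 0.0411], 5)]
mallet_grip [([0.4202, -0.2605, 0.0388], 6), ([0.2232, -0.3492, 0.0332], 2)]
pad [([0.4372, -0.1894, -0.0022], 6)]
plunger_left_top [([0.6246, -0.2616, 0.1127], 6)]
plunger_right_top [([0.581, -0.3261, 0.11], 6)]
tube1 [([0.6334, 0.3071, 0.0593], 6), ([0.5362, 0.3039, 0.0631], 6), ([0.4383, 0.3084, 0.0627], 6)]
```

View pics/m.png

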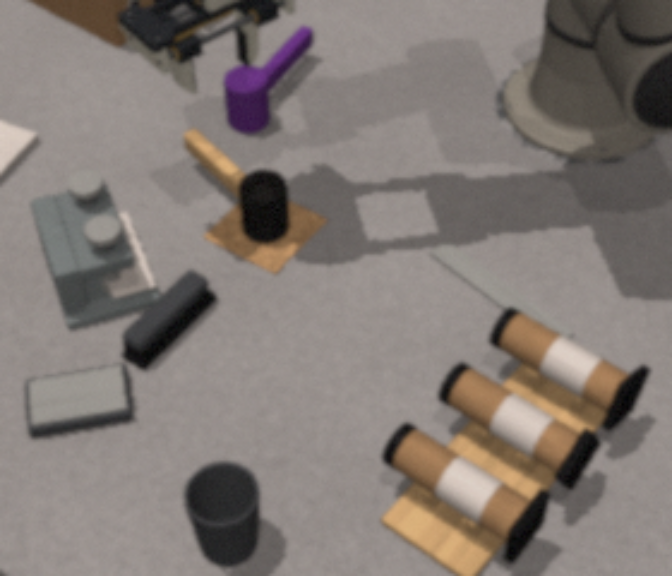

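The picture shows the three tubes in their cradles, the mallet head on the pad at (265,205), both plungers up at (85,187) and (103,230), and the gripper clear. I'm handing in.

```bash
python3 -c "
from cell import *
print(hand_in())"
```

```text
the job is handed in; nothing more can be done
None
```

I handed the job in at about 57 s on the robot's clock, with no verdict returned: the last look showed all three tubes level in the cradles, both plungers struck to the stop and up again, and the mallet head on its pad.

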